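# Move the row of eye loupes to the white rack in reverse order

## Robot

A 6-joint arm with a two-finger parallel gripper is mounted at the origin on the work surface. World frame = base frame: x ahead of the robot, y to its left, z up, the work surface at z = 0. Lengths are in m, angles in degrees, forces in N, time in s.
With the tool pointing down it reaches from about 0.4 to 0.825 m from the base axis. Payload 7 kg.
Tool frame: the origin (TCP) lies midway between the tips of the shut fingers; the grasp point (between the pads) lies 19 mm behind it (r.grasp_offset is the distance from the TCP to the grasp point, in m); z points along the fingers, x is the direction in which the jaws open and shut, and the axes are right-handed (so a half turn about z gives the same grasp; the last joint's range is limited). The gripper opens to 88 mm and grips with 3 to 60 N. Pads are 19 mm wide; open, the fingers measure 130 mm over their backs; the gripper's body (78 mm by 193 mm) begins 47 mm behind the grasp point.
Start: joints at [-53.852, 20.546, 0.682, 0, -70.136, -16.507], TCP at [0.227, -0.636, 0.227] pointing down, gripper open.
Joint ranges: [-176.03, 176.03], [-82.01, 121.73], [-58.28, 71.71], [-173.87, 95.51], [-174.79, -0.11], [-173.66, 173.66]. Speed limits (degrees/s): [136.94, 136.94, 172.46, 180, 180, 180].

## Interface

Orientations are given as [roll, pitch, yaw] about the fixed x, y, z axes, in that order (R = Rz(yaw) Ry(pitch) Rx(roll)).
In Python, from plant import r gives the robot as it stands.
- The arm moves only by the tool step_arm, never from a script. Its argument "deltas" is a list of rows, each a list of 7 numbers: the turn, a rotation vector about the tool's x, y, z in rad, then the shift along the tool's x, y, z in mm, then the opening, from -1 (shut) to 1 (fully open), so that 0 is half open. In form: [[ax, ay, az, x, y, z, grip], ...]. A call has 1 to 10 rows; each row shifts and turns the pose as measured when the row begins, along the tool's axes as they then stand; what a row does not reach is not made up. A row lasts 1/10 s, in which the tool goes at most 50 mm and 8.59 degrees, less where a joint would pass 70% of its speed; a pose out of reach is approached as far as the arm can. A call with a gripper value outside its range is refused whole. The fingers move at their own pace and stop on an object; "squeeze" is the grip in N (left out, the last holds). Time passes only in rows, so rows that do not move let the fingers close. It gives the time, the measured TCP pose, the force and the opening at its end, in the units of the state.
- r.get_state(): the state, without advancing time (a new reading comes with each control period).
- r.capture(name): name is "scene" or "top" or "wrist"; returns the picture (384x512x3 uint8, red, green, blue); there is no depth.
- r.camera_info(name): a dict with "vertical_fov" (degrees; the focal length in pixels is half the picture's height over the tangent of half this angle, whatever the lens; pixels are square), "cx", "cy" (the principal point, pixels), "k1" (the pictures are not rectified: a ray, as slopes to the right and down, at radius r is drawn at 1 + k1 r^2 times it, then the intrinsics apply), "view" (4x4, takes a point from world to camera coordinates). Camera axes: x right, y down, z forward; pixel columns grow to the right and rows downward; lengths in m; the calibration is good to about 2 mm. A picture is of the moment at which its call begins: read the wrist's pose just before it. camera_info takes no time and is no camera call; for the wrist camera it gives the pose at the moment of the call.
- r.close_job(): hands the job in, once; it reports no verdict.
The state is a dict: "time_s": time; "joints": joint angles; "qd": joint speeds; "joint_torque": joint torques, N m; "tcp_pos": TCP position; "eef_rot": TCP orientation; "contact_force": force on the tool from outside, world axes, zero at the start; "moment": the same for the moment, N m; "gripper_width": finger opening in m.
Only numpy, scipy, OpenCV 4.12 (cv2) and the standard library are available. Lean on these libraries where they do the work, as an engineer would, in place of code of your own. Each camera call takes 0.05 s, during which the arm holds its last target.

## Task

A colleague who sits across the bench wants the four colour-banded eye loupes: move them from the black rack into the pockets of the white rack, one to a pocket, in reverse order, so that the loupe now farthest left in the black row ends farthest right in the white row, the second from the left ends second from the right, and so on (left and right as the robot sees them). Stand each one upright on the floor of its pocket, set down gently and never dropped, and let go of all of them.

Things in the scene. Friction and masses are not known exactly. Their poses are not given: they have to be found in the camera images.
- loupe_red: Loose eye loupe, 40 to 85 g: black, 52 mm tall, with its top 18 mm and the rim of its upper face red. Foot 38 mm in diameter and 6 mm high, tapering to a plain barrel 29 mm in diameter from 18 mm above the underside to the top. Origin: centre of the underside; z up along its axis; any yaw.
- loupe_yellow: Loose eye loupe, 40 to 85 g: black, 52 mm tall, with its top 18 mm and the rim of its upper face yellow. Foot 38 mm in diameter and 6 mm high, tapering to a plain barrel 29 mm in diameter from 18 mm above the underside to the top. Origin: centre of the underside; z up along its axis; any yaw.
- loupe_green: Loose eye loupe, 40 to 85 g: black, 52 mm tall, with its top 18 mm and the rim of its upper face green. Foot 38 mm in diameter and 6 mm high, tapering to a plain barrel 29 mm in diameter from 18 mm above the underside to the top. Origin: centre of the underside; z up along its axis; any yaw.
- loupe_blue: Loose eye loupe, 40 to 85 g: black, 52 mm tall, with its top 18 mm and the rim of its upper face blue. Foot 38 mm in diameter and 6 mm high, tapering to a plain barrel 29 mm in diameter from 18 mm above the underside to the top. Origin: centre of the underside; z up along its axis; any yaw.
- tile_red: Flat red tile fixed on the black rack, 82 mm (its x, across the row) by 50 mm (its y, along the row), 3 mm thick; the red loupe stands about in its middle at the start (up to 5 mm off). Origin: centre of the underside; its top is 3 mm higher.
- tile_yellow: Flat yellow tile fixed on the black rack, 82 mm (its x, across the row) by 50 mm (its y, along the row), 3 mm thick; the yellow loupe stands about in its middle at the start (up to 5 mm off). Origin: centre of the underside; its top is 3 mm higher.
- tile_green: Flat green tile fixed on the black rack, 82 mm (its x, across the row) by 50 mm (its y, along the row), 3 mm thick; the green loupe stands about in its middle at the start (up to 5 mm off). Origin: centre of the underside; its top is 3 mm higher.
- tile_blue: Flat blue tile fixed on the black rack, 82 mm (its x, across the row) by 50 mm (its y, along the row), 3 mm thick; the blue loupe stands about in its middle at the start (up to 5 mm off). Origin: centre of the underside; its top is 3 mm higher.
- bench_rack: Black flat start rack, fixed: plate 124 x 270 mm, 8 mm thick. Origin: underside, on the row's line at mid length; y along the row to the robot's left, x away from the robot, yaw within 0.35 rad. On it (z = 8 mm) the four tiles at x = 0, y = -93, -31, 31, 93 mm, colours in any order. A tool up to 10 mm high lies at x = 58 mm; 18 mm high lip at x = 74 mm.
- white_rack: White goal rack, fixed, left or right of the black one. Origin: underside, on the row's line at mid length; y along the row to the robot's left, x away from the robot, yaw within 0.35 rad. Four square pockets, centres at x = 0, y = -93, -31, 31, 93 mm, 56 mm wide inside, grey floor at z = 8 mm, tops of the 6 mm walls at z = 18 mm. A tool up to 10 mm high lies at x = 58 mm; 18 mm high lip at x = 74 mm.

How it is judged:
By the outcome, as a careful person would: the job done as asked, in the order asked, and still so for the second after the job is handed in, with the robot touching nothing.
It also fails if it takes over 106 s, if anything falls off the work surface, if the arm or the gripper's body presses on something with over 40 N, if the wrist force passes 120 N, or if a joint passes its speed limit or range.

## Working session

There is one attempt and no reset: what is moved stays moved. The work goes in short steps, Python scripts to look and compute and a tool call to move; the robot and the scene stay as the last step left them, time stands still between calls to the robot, and variables do not carry over. Pictures are saved under pics/ and viewed, and the job is handed in when it is done.

Besides the shell and the picture viewer there is one more tool, called after ">>>" in YAML: its name, and indented under it one key for each argument. step_arm: Moves the arm, as the interface text tells. Its arguments: {"type":"object","properties":{"deltas":{"type":"array","items":{"type":"array","items":{"type":"number"}}},"squeeze":{"type":"number"}},"required":["deltas"]}

```bash
ls; mkdir -p pics; python3 - <<'E'
from plant import r
import cv2
s=r.get_state(); print(s, r.grasp_offset)
for n in ("scene","top","wrist"):
    i=r.camera_info(n); print(n,i)
    cv2.imwrite(f"pics/{n}0.png", r.capture(n)[:,:,::-1])
E
```

```text
pics
{'time_s': 0.0, 'joints': array([-5.38529661e+01,  2.05924824e+01,  6.34377707e-01, -1.87993246e-02,
       -7.01340539e+01, -1.65069016e+01]), 'qd': array([-0.06278339,  0.03790042,  0.04530649,  0.03758752, -0.01284644,
       -0.09236093]), 'joint_torque': array([ 1.08488846e-04, -5.82706475e+01,  2.93060589e+01,  6.99741259e+00,
        6.76023628e-03, -2.32443081e-04]), 'tcp_pos': array([ 0.22668954, -0.63529794,  0.22561959]), 'eef_rot': array([-1.79990757e+02, -9.33819876e-02,  1.09633722e+02]), 'contact_force': array([ 0.13369574, -0.40230121, -0.17828966]), 'moment': array([ 0.01530449, -0.04072175, -0.02065725]), 'gripper_width': 0.08803902988090423} 0.0188
scene {'vertical_fov': 43.68758793579047, 'cx': 261.52791314455806, 'cy': 195.63196481500404, 'k1': -0.14687228632914176, 'view': array([[ 0.88162879,  0.47152954,  0.01976284, -0.4912898 ],
       [ 0.3473545 , -0.61996873, -0.70355072, -0.14317227],
       [-0.31949261,  0.62713529, -0.71037019,  1.34396284],
       [ 0.        ,  0.        ,  0.        ,  1.        ]])}
top {'vertical_fov': 42.176013707724415, 'cx': 252.3510837287688, 'cy': 191.0656956057871, 'k1': -0.08857884046738473, 'view': array([[ 0.00888787, -0.99980825,  0.0174491 , -0.01514833],
       [-0.99908775, -0.00960766, -0.04160963,  0.54053151],
       [ 0.0417693 , -0.01706336, -0.99898157,  1.00639821],
       [ 0.        ,  0.        ,  0.        ,  1.        ]])}
wrist {'vertical_fov': 61.95430386777288, 'cx': 253.50014212572202, 'cy': 190.1426896413476, 'k1': 0.028150457889462417, 'view': array([[-3.35638332e-01,  9.41990737e-01,  6.01186718e-04,
         6.74796711e-01],
       [ 9.06892408e-01,  3.22959814e-01,  2.70634660e-01,
        -3.36151877e-02],
       [ 2.54741184e-01,  9.13805774e-02, -9.62681941e-01,
         3.89039237e-01],
       [ 0.00000000e+00,  0.00000000e+00,  0.00000000e+00,
         1.00000000e+00]])}
```

View pics/scene0.png

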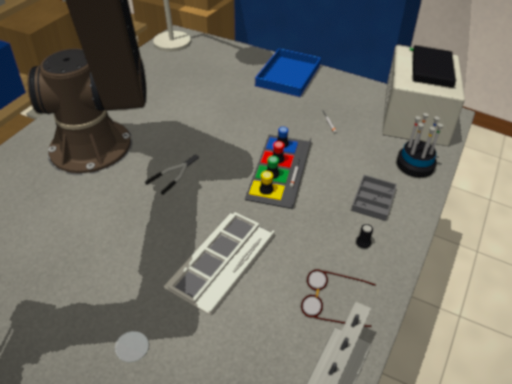

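View pics/top0.png

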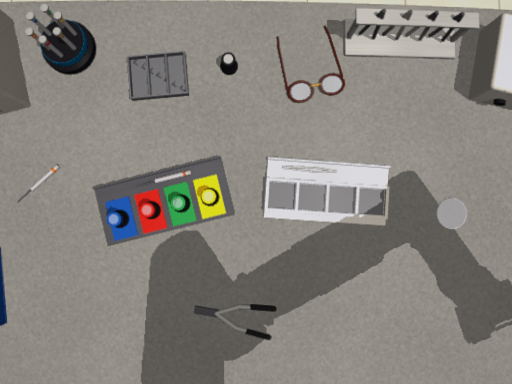

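View pics/wrist0.png

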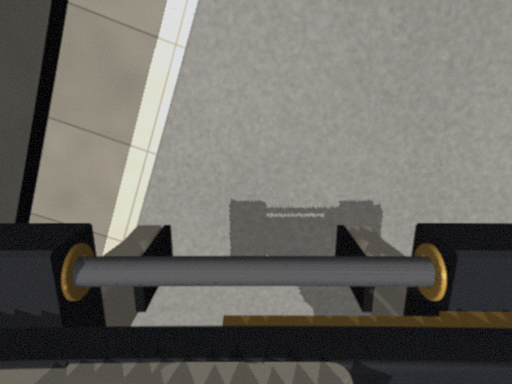

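The top view shows the order left to right as blue, red, green, yellow, with the white rack to the right. Next I measure.

```bash
cat > h.py <<'E'
import numpy as np, cv2
from scipy.spatial.transform import Rotation as Ro
def K(i):
    f=192/np.tan(np.radians(i["vertical_fov"]/2)); return np.array([[f,0,i["cx"]],[0,f,i["cy"]],[0,0,1.]])
def ray(i,uv):
    uv=np.array(uv,float).reshape(-1,1,2)
    n=cv2.undistortPointsIter(uv,K(i),np.array([i["k1"],0,0,0.]),None,None,(3,50,1e-10)).reshape(-1,2)
    V=i["view"]; R=V[:3,:3]; c=-R.T@V[:3,3]
    return c,np.c_[n,np.ones(len(n))]@R
def plane(i,uv,z):
    c,d=ray(i,uv); t=(z-c[2])/d[:,2]; return c+d*t[:,None]
def proj(i,P):
    V=i["view"]; p=np.array(P,float).reshape(-1,3)
    return cv2.projectPoints(p,cv2.Rodrigues(V[:3,:3])[0],V[:3,3],K(i),np.array([i["k1"],0,0,0.]))[0].reshape(-1,2)
def go(r,target,yaw=None):
    s=r.get_state(); R=Ro.from_euler('xyz',s["eef_rot"],degrees=True)
    d=R.inv().apply((np.array(target)-s["tcp_pos"])*1000)
    out=[np.round(d,1)]
    if yaw is not None:
        T=Ro.from_euler('xyz',[180,0,yaw],degrees=True); out.append(np.round((R.inv()*T).as_rotvec(),3))
    print("tcp",np.round(s["tcp_pos"],4),"rot",np.round(s["eef_rot"],2),"j",np.round(s["joints"],1),"w",round(s["gripper_width"],4)); print("shift,turn",out, "norm",np.linalg.norm(d))
E
python3 - <<'E'
import cv2
a=cv2.imread("pics/top0.png"); b=cv2.imread("pics/scene0.png")
cv2.imwrite("pics/c1.png",cv2.resize(a[145:255,85:245],None,fx=5,fy=5,interpolation=cv2.INTER_CUBIC))
cv2.imwrite("pics/c2.png",cv2.resize(a[145:235,255:400],None,fx=5,fy=5,interpolation=cv2.INTER_CUBIC))
cv2.imwrite("pics/c3.png",cv2.resize(b[115:215,235:325],None,fx=6,fy=6,interpolation=cv2.INTER_CUBIC))
E
```

```text
(no output)
```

View pics/c1.png

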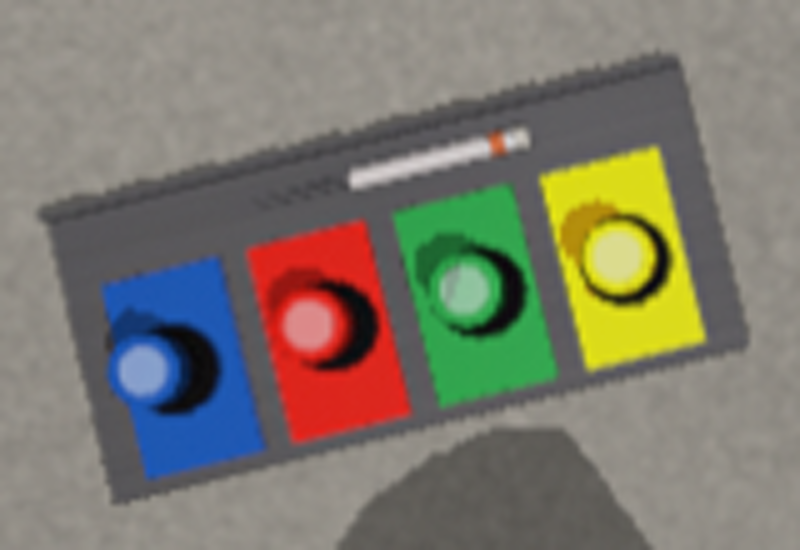

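View pics/c2.png

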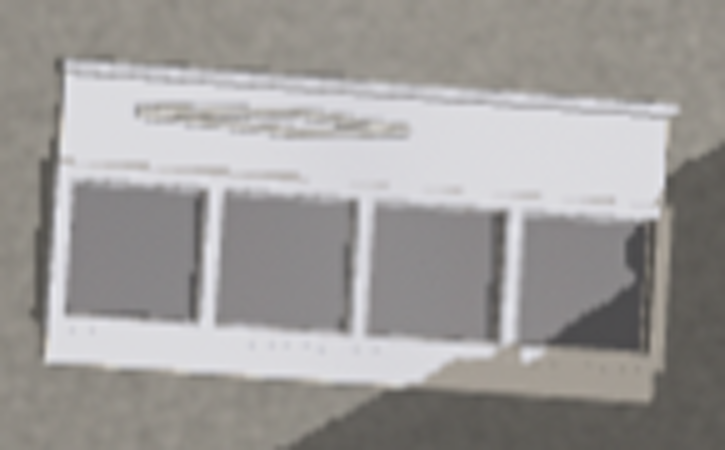

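View pics/c3.png

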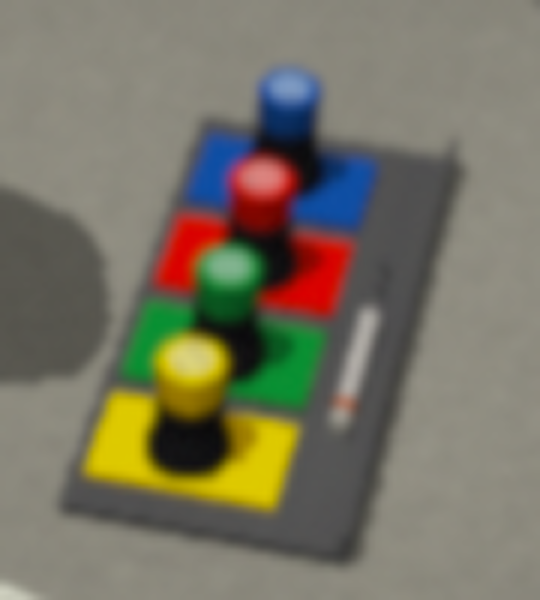

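```bash
cat > m.py <<'E'
from plant import r
from h import *
T=r.camera_info("top"); S=r.camera_info("scene")
a=cv2.imread("pics/top0.png"); b=cv2.imread("pics/scene0.png")
def lens(img,guess,rad,hue):
    big=cv2.resize(img,None,fx=4,fy=4,interpolation=cv2.INTER_CUBIC)
    hsv=cv2.cvtColor(big,cv2.COLOR_BGR2HSV)
    m=((hsv[...,1]<150)&(hsv[...,2]>120)).astype(np.uint8)
    k=np.zeros_like(m); cv2.circle(k,(int(guess[0]*4),int(guess[1]*4)),int(rad*4),1,-1)
    n,l,st,c=cv2.connectedComponentsWithStats(m*k)
    j=1+np.argmax(st[1:,4]); return (c[j]+.5)/4-.5, st[j]/4
top={'blue':(143,370),'red':(308,325),'green':(466,289),'yellow':(617,257)}
sc={'blue':(289,87),'red':(264,177),'green':(230,267),'yellow':(193,356)}
for k in top:
    g=np.array(top[k])/5+[85,145]; h=np.array(sc[k])/6+[235,115]
    u,s1=lens(a,g,7,0); v,s2=lens(b,h,4.5,0)
    p1=plane(T,[u],.063)[0]; p2=plane(S,[v],.063)[0]
    c1,d1=ray(T,[u]);c2,d2=ray(S,[v]); A=np.c_[d1[0],-d2[0]]; t=np.linalg.lstsq(A,c2-c1,rcond=None)[0]
    X=(c1+d1[0]*t[0]+c2+d2[0]*t[1])/2
    print(k,u.round(1),s1[2:].round(1),v.round(1),s2[2:].round(1),p1.round(4),p2.round(4),"tri",X.round(4))
hsv=cv2.cvtColor(a,cv2.COLOR_BGR2HSV)
H={'red':(0,178),'green':(65,),'yellow':(30,),'blue':(107,)}
C={}
for k in H:
    m=np.zeros(a.shape[:2],np.uint8)
    for h0 in H[k]: m|=((abs(hsv[...,0].astype(int)-h0)<10)&(hsv[...,1]>150)&(hsv[...,2]>90)).astype(np.uint8)
    m[:150]=0;m[250:]=0;m[:,:100]=0;m[:,235:]=0
    n,l,st,c=cv2.connectedComponentsWithStats(m); j=1+np.argmax(st[1:,4])
    cs=max(cv2.findContours((l==j).astype(np.uint8),0,1)[0],key=cv2.contourArea)
    bx=cv2.boxPoints(cv2.minAreaRect(cs)); P=plane(T,bx,.011)
    e=[np.linalg.norm(P[i,:2]-P[i-1,:2]) for i in range(4)]
    C[k]=P.mean(0); print("tile",k,P.mean(0).round(4),np.round(e,3))
d=C['blue']-C['yellow'] ; d=C['red']-C['yellow']; print("yaw",np.degrees(np.arctan2(-d[0],d[1])),np.linalg.norm(d)/2)
# white pockets
m=((hsv[...,1]<40)&(hsv[...,2]<165)).astype(np.uint8)
roi=np.zeros_like(m); roi[178:218,266:388]=1
m=((a.max(2)<165)&(a.astype(int).max(2)-a.min(2)<14)).astype(np.uint8)*roi
for name,bx in {'W':[[66,180],[210,188],[205,322],[63,316]]}.items(): pass
cor={1:[(72,186),(207,190),(197,321),(66,315)],2:[(220,193),(356,200),(351,330),(216,323)],3:[(374,203),(506,211),(500,343),(368,333)],4:[(523,216),(655,221),(645,352),(516,343)]}
for k,v in cor.items():
    for z in (.008,.018):
        P=plane(T,np.array(v)/5+[255,145],z); print(k,z,P.mean(0).round(4),[round(np.linalg.norm(P[i,:2]-P[i-1,:2]),3) for i in range(4)])
out=[(62,62),(676,105),(652,402),(45,362)]
P=plane(T,np.array(out)/5+[255,145],.018);print("outer",P.round(3).tolist())
E
python3 m.py
```

```text
blue [113.1 218.7] [  9.8  10.5 324.8] [282.7 128.2] [  9.2   7.2 192. ] [0.4823 0.2606 0.063 ] [0.4799 0.2652 0.063 ] tri [0.4825 0.2593 0.0679]
red [146.3 209.6] [ 10.    9.8 306.2] [277.9 143.5] [  7.    5.5 122.2] [0.5006 0.1961 0.063 ] [0.4985 0.1993 0.063 ] tri [0.5005 0.1953 0.0667]
green [177.4 202.5] [ 10.8  11.2 377. ] [272.6 158.8] [  8.5   6.8 174.2] [0.5149 0.1358 0.063 ] [0.5143 0.1373 0.063 ] tri [0.515  0.1356 0.0646]
yellow [208.  195.8] [ 10.   10.2 312. ] [266.5 174.2] [  6.5   5.2 102.8] [0.5284 0.0766 0.063 ] [0.5277 0.0786 0.063 ] tri [0.5285 0.0766 0.065 ]
tile red [0.4984 0.1979 0.011 ] [0.082 0.05  0.082 0.05 ]
tile green [0.5139 0.1382 0.011 ] [0.08  0.049 0.08  0.048]
tile yellow [0.5295 0.0785 0.011 ] [0.082 0.05  0.082 0.05 ]
tile blue [0.4822 0.2603 0.011 ] [0.081 0.055 0.081 0.055]
yaw 14.594740290822488 0.06170504365264728
1 0.008 [ 0.5321 -0.0714  0.008 ] [np.float64(0.053), np.float64(0.056), np.float64(0.054), np.float64(0.054)]
1 0.018 [ 0.5318 -0.0706  0.018 ] [np.float64(0.053), np.float64(0.055), np.float64(0.054), np.float64(0.053)]
2 0.008 [ 0.5292 -0.1334  0.008 ] [np.float64(0.053), np.float64(0.056), np.float64(0.054), np.float64(0.056)]
2 0.018 [ 0.5289 -0.132   0.018 ] [np.float64(0.053), np.float64(0.056), np.float64(0.053), np.float64(0.055)]
3 0.008 [ 0.5252 -0.1961  0.008 ] [np.float64(0.054), np.float64(0.055), np.float64(0.055), np.float64(0.055)]
3 0.018 [ 0.5249 -0.1941  0.018 ] [np.float64(0.053), np.float64(0.055), np.float64(0.054), np.float64(0.054)]
4 0.008 [ 0.5214 -0.2579  0.008 ] [np.float64(0.053), np.float64(0.056), np.float64(0.054), np.float64(0.054)]
4 0.018 [ 0.5212 -0.2553  0.018 ] [np.float64(0.052), np.float64(0.055), np.float64(0.054), np.float64(0.054)]
outer [[0.609, -0.04, 0.018], [0.595, -0.294, 0.018], [0.473, -0.283, 0.018], [0.487, -0.034, 0.018]]
```

```bash
python3 -c "
from plant import r
from h import *
go(r,[.5285,.0768,.16],194.6)"
```

```text
tcp [ 0.2267 -0.6354  0.2258] rot [-1.7999e+02 -7.0000e-02  1.0963e+02] j [-53.9  20.6   0.6  -0.  -70.1 -16.5] w 0.0878
shift,turn [array([569.3, 523.5,  66.5]), array([ 1.000e-03, -1.000e-03, -1.483e+00])] norm 776.2741186422977
```

>>> step_arm:
  deltas:
    - [0,0,0,33,31,1,1]
    - [0,0,0,33,31,1,1]
    - [0,0,0,33,31,1,1]
    - [0,0,0,33,31,1,1]
    - [0,0,0,33,31,1,1]
    - [0,0,0,33,31,1,1]
    - [0,0,0,33,31,1,1]
    - [0,0,0,33,31,1,1]
    - [0,0,0,33,31,1,1]
    - [0,0,0,33,31,1,1]
  squeeze: 15

```text
time_s: 1.15
tcp_pos: [0.4104, -0.2094, 0.212]
eef_rot: [-179.9, -0.3, 109.1]
contact_force: [1.8, -0.1, 0.2]
gripper_width: 0.0879
```

```bash
python3 -c "
from plant import r
from h import *
go(r,[.5285,.0768,.2],194.6)"
```

```text
tcp [ 0.4104 -0.2094  0.212 ] rot [-179.89   -0.34  109.11] j [ -2.7   0.8 -26.1  -0.3 -63.4 -68.1] w 0.0879
shift,turn [array([231.7, 205.3,  13. ]), array([ 0.003, -0.006, -1.492])] norm 309.88560530937
```

>>> step_arm:
  deltas:
    - [0,0,-0.149,0,0,0,1]
    - [0,0,-0.149,0,0,0,1]
    - [0,0,-0.149,0,0,0,1]
    - [0,0,-0.149,0,0,0,1]
    - [0,0,-0.149,0,0,0,1]
    - [0,0,-0.149,0,0,0,1]
    - [0,0,-0.149,0,0,0,1]
    - [0,0,-0.149,0,0,0,1]
    - [0,0,-0.149,0,0,0,1]
    - [0,0,-0.149,0,0,0,1]

```text
time_s: 2.15
tcp_pos: [0.4116, -0.2018, 0.2112]
eef_rot: [179.6, -0.1, -164.7]
contact_force: [0.2, 0.1, 0.3]
gripper_width: 0.0876
```

```bash
python3 -c "
from plant import r
from h import *
go(r,[.5285,.0768,.2],194.6)
cv2.imwrite('pics/w1.png',r.capture('wrist')[:,:,::-1])"
```

```text
tcp [ 0.4116 -0.2018  0.2112] rot [ 1.7957e+02 -1.4000e-01 -1.6465e+02] j [ -1.7   0.6 -26.3  -0.4 -63.3  17.3] w 0.0876
shift,turn [array([-186.5,  237.6,   12.5]), array([ 0.007, -0.002,  0.013])] norm 302.31977835258857
```

View pics/w1.png

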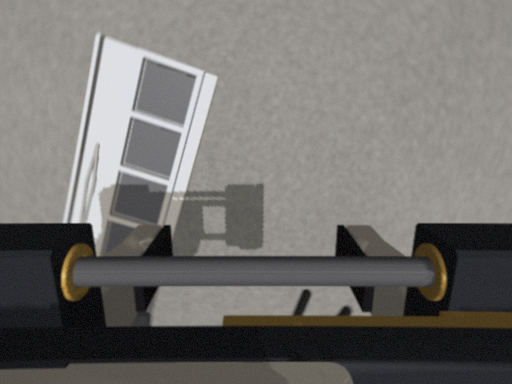

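The wrist view shows the white rack's left pockets at about (165,92) and (152,147). I'll cross-check them with the top-view measurement.

```bash
python3 - <<'E'
from plant import r
from h import *
W=r.camera_info("wrist")
a=cv2.imread('pics/w1.png')
pk=[(.532,-.071),(.529,-.133),(.525,-.195),(.5213,-.2566)]
d=np.radians(-3.3);ex=np.array([np.cos(d),np.sin(d)]);ey=np.array([-np.sin(d),np.cos(d)])
for p in pk:
    for z,c in((.018,(0,0,255)),(.008,(255,0,0))):
        q=np.array([[*(np.array(p)+sx*.028*ex+sy*.028*ey),z] for sx,sy in((1,1),(1,-1),(-1,-1),(-1,1))])
        cv2.polylines(a,[np.round(proj(W,q)).astype(int)],True,c,1)
cv2.imwrite('pics/w1o.png',cv2.resize(a[20:270,50:260],None,fx=2.4,fy=2.4,interpolation=cv2.INTER_CUBIC))
E
```

```text
(no output)
```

View pics/w1o.png

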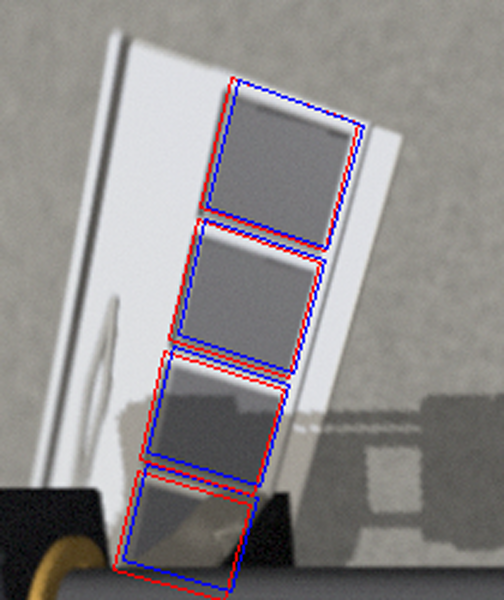

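>>> step_arm:
  deltas:
    - [0,0,0,-30,38,1,1]
    - [0,0,0,-30,38,1,1]
    - [0,0,0,-30,38,1,1]
    - [0,0,0,-30,38,1,1]

```text
time_s: 2.6
tcp_pos: [0.4862, -0.0229, 0.2083]
eef_rot: [179.6, -0.1, -165.4]
contact_force: [2.0, 0.1, 0.5]
gripper_width: 0.0875
```

```bash
python3 -c "
from plant import r
from h import *
go(r,[.5285,.0768,.14],194.6)
cv2.imwrite('pics/w2.png',r.capture('wrist')[:,:,::-1])"
```

```text
tcp [ 0.4862 -0.0229  0.2083] rot [ 1.7958e+02 -1.2000e-01 -1.6543e+02] j [ 20.2   3.6 -23.6  -0.5 -62.9  -5.4] w 0.0875
shift,turn [array([-66.2,  85.3,  68.8]), array([ 0.007, -0.002, -0.   ])] norm 128.0178518751158
```

View pics/w2.png

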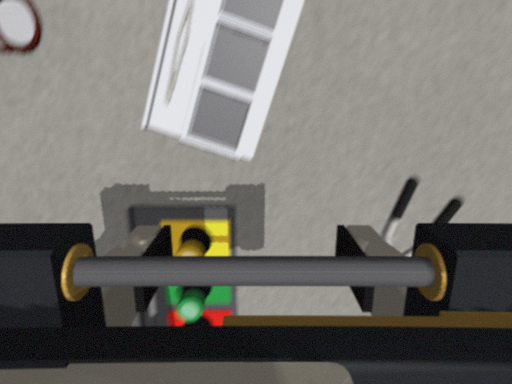

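>>> step_arm:
  deltas:
    - [0.007,0,0,-22,28,0,1]
    - [0,0,0,-22,28,0,1]
    - [0,0,0,-22,28,0,1]
    - [0,0,0,0,0,20,1]
    - [0,0,0,0,0,20,1]
    - [0,0,0,0,0,20,1]
    - [0,0,0,0,0,0,1]

```text
time_s: 3.35
tcp_pos: [0.5343, 0.0888, 0.1458]
eef_rot: [180.0, -0.0, -166.2]
contact_force: [-0.3, -0.3, 0.4]
gripper_width: 0.0877
```

```bash
python3 -c "
from plant import r
from h import *
go(r,[.5285,.0768,.030],194.6)
cv2.imwrite('pics/w3.png',r.capture('wrist')[:,:,::-1])"
```

```text
tcp [0.5343 0.0888 0.1458] rot [ 1.7998e+02 -1.0000e-02 -1.6623e+02] j [ 30.2  12.  -22.6  -0.  -55.4 -16.4] w 0.0877
shift,turn [array([  8.4, -10.3, 115.8]), array([ 0.   , -0.   , -0.015])] norm 116.55557132488327
```

View pics/w3.png

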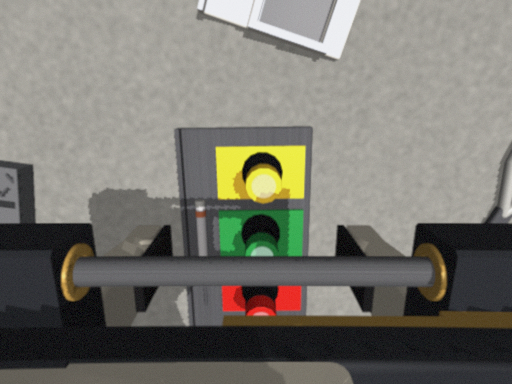

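Yellow's top is at (263,185), and the green and red tops are partly behind the bar. Now I cast the yellow lens.

```bash
python3 -c "
from plant import r
from h import *
W=r.camera_info('wrist')
print(plane(W,[(263,185),(262,256)],.063), proj(W,[[.5285,.0768,.063],[.515,.136,.063]]))
g=[plane(W,[q],.011)[0].round(4) for q in [(217,147),(304,147),(306,199),(217,199)]];print(g,np.mean(g,0))
"
```

```text
[[0.5301771  0.07787779 0.063     ]
 [0.51596405 0.1372973  0.063     ]] [[265.42107954 184.19986185]
 [263.50664553 254.87501386]]
[array([0.5754, 0.0659, 0.011 ]), array([0.4978, 0.0469, 0.011 ]), array([0.482 , 0.0944, 0.011 ]), array([0.565 , 0.1149, 0.011 ])] [0.53005  0.080525 0.011   ]
```

>>> step_arm:
  deltas:
    - [0,0,-0.015,7.5,-9.8,10,1]
    - [0,0,0,0,0,15,1]
    - [0,0,0,0,0,15,1]
    - [0,0,0,0,0,10,1]
    - [0,0,0,0,0,0,1]
    - [0,0,0,0,0,0,1]

```text
time_s: 4.0
tcp_pos: [0.532, 0.0753, 0.1002]
eef_rot: [179.9, 0.5, -165.5]
contact_force: [0.1, 0.7, -0.2]
gripper_width: 0.0879
```

```bash
python3 -c "
from plant import r
from h import *
go(r,[.5293,.0775,.030],194.6)"
```

```text
tcp [0.532  0.0753 0.1002] rot [ 179.95    0.52 -165.5 ] j [ 29.   14.2 -26.7   0.1 -48.5 -14.6] w 0.0879
shift,turn [array([ 2.7,  2.7, 70.2]), array([ 0.001,  0.009, -0.002])] norm 70.27720003274501
```

>>> step_arm:
  deltas:
    - [0,0.009,0,2.7,2.7,10,1]
    - [0,0,0,0,0,15,1]
    - [0,0,0,0,0,15,1]
    - [0,0,0,0,0,15,1]
    - [0,0,0,0,0,10,1]
    - [0,0,0,0,0,0,1]
    - [0,0,0,0,0,0,1]

```text
time_s: 4.7
tcp_pos: [0.5304, 0.079, 0.0347]
eef_rot: [179.9, 0.2, -165.5]
contact_force: [-0.3, -0.4, 0.3]
gripper_width: 0.0877
```

```bash
python3 -c "
from plant import r
from h import *
go(r,[.5293,.0775,.030],194.6)"
```

```text
tcp [0.5304 0.079  0.0347] rot [ 179.88    0.23 -165.48] j [ 29.4  19.4 -30.3  -0.1 -40.1 -14.8] w 0.0877
shift,turn [array([ 1.4, -1.2,  4.7]), array([ 0.002,  0.004, -0.001])] norm 5.044628149526215
```

>>> step_arm:
  deltas:
    - [0,0.004,0,1.2,-1.2,4.5,1]
    - [0,0,0,0,0,0,-1]
    - [0,0,0,0,0,0,-1]
    - [0,0,0,0,0,0,-1]
    - [0,0,0,0,0,0,-1]
    - [0,0,0,0,0,0,-1]
    - [0,0,0,0,0,0,-1]
    - [0,0,0,0,0,0,-1]
  squeeze: 15

```text
time_s: 5.5
tcp_pos: [0.5309, 0.0782, 0.0323]
eef_rot: [179.8, 0.2, -165.5]
contact_force: [0.2, -0.1, 0.0]
gripper_width: 0.0369
```

>>> step_arm:
  deltas:
    - [0,0,0,0,0,0,-1]
    - [0,0,0,0,0,-5,-1]
    - [0,0,0,0,0,-5,-1]
    - [0,0,0,0,0,0,-1]

```text
time_s: 5.9
tcp_pos: [0.5307, 0.078, 0.043]
eef_rot: [179.8, 0.2, -165.5]
contact_force: [0.2, 0.2, -0.1]
gripper_width: 0.0288
```

```bash
python3 -c "
from plant import r
from h import *
go(r,[.532,-.071,.11],176.7)"
```

```text
tcp [0.5307 0.078  0.043 ] rot [ 179.84    0.18 -165.47] j [ 29.2  18.7 -29.8  -0.2 -41.3 -14.6] w 0.0288
shift,turn [array([  36. , -144.4,  -67.5]), array([0.003, 0.003, 0.311])] norm 163.40726871248935
```

>>> step_arm:
  deltas:
    - [0,0,0,0,0,-15,-1]
    - [0,0,0,0,0,-25,-1]
    - [0,0,0,0,0,-25,-1]
    - [0,0,0,0,0,-15,-1]
    - [0,0,0,0,0,0,-1]
  squeeze: 20

```text
time_s: 6.4
tcp_pos: [0.53, 0.0775, 0.1258]
eef_rot: [179.8, 0.1, -165.5]
contact_force: [0.6, 0.2, -0.3]
gripper_width: 0.0287
```

```bash
python3 -c "
from plant import r
from h import *
go(r,[.532,-.071,.12],176.7)
cv2.imwrite('pics/w4.png',r.capture('wrist')[:,:,::-1])
cv2.imwrite('pics/s4.png',cv2.resize(r.capture('scene')[80:230,180:380,::-1],None,fx=4,fy=4))"
```

```text
tcp [0.53   0.0775 0.1258] rot [ 1.7985e+02  1.2000e-01 -1.6548e+02] j [ 29.2  12.6 -24.8  -0.1 -52.4 -14.6] w 0.0287
shift,turn [array([  35.3, -144.3,    5.4]), array([0.003, 0.002, 0.311])] norm 148.626481175015
```

View pics/s4.png

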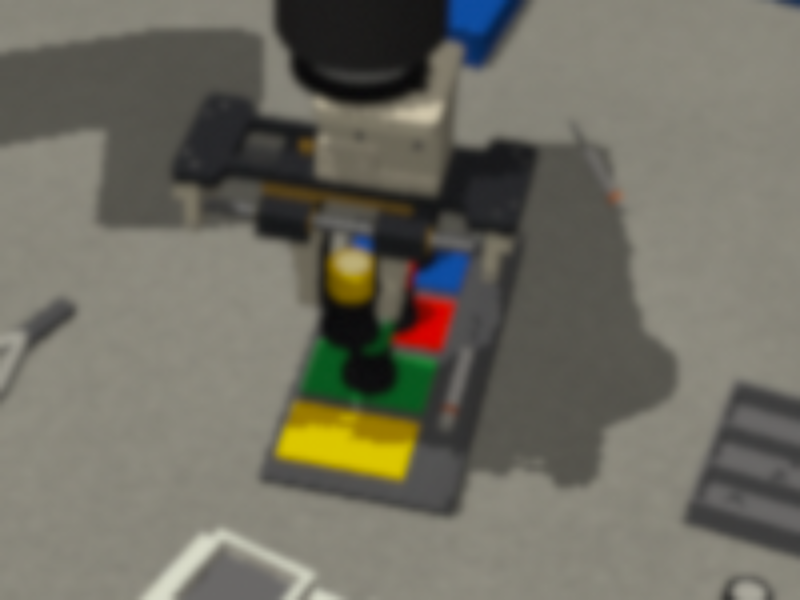

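View pics/w4.png

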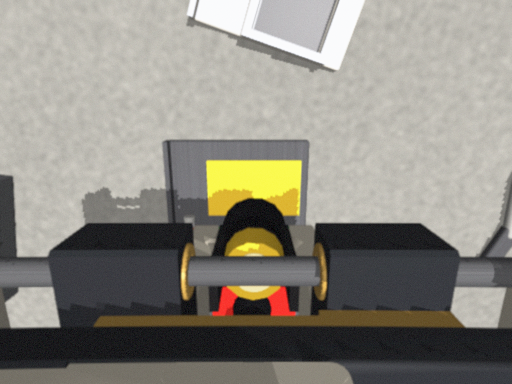

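>>> step_arm:
  deltas:
    - [0,0,0,9,-36,0,-1]
    - [0,0,0,9,-36,0,-1]
    - [0,0,0,9,-36,0,-1]
    - [0,0,0,7,-28,0,-1]
    - [0,0,0.1,0,0,0,-1]
    - [0,0,0.1,0,0,0,-1]
    - [0,0,0.1,0,0,0,-1]
    - [0,0,0,0,0,0,-1]

```text
time_s: 7.3
tcp_pos: [0.5239, -0.0692, 0.1125]
eef_rot: [-179.9, -1.0, 176.7]
contact_force: [0.2, -0.3, -0.0]
gripper_width: 0.0288
```

```bash
python3 -c "
from plant import r
from h import *
go(r,[.532,-.071,.06],176.7)"
```

```text
tcp [ 0.5239 -0.0692  0.1125] rot [-179.95   -1.    176.69] j [ 13.6  13.5 -25.6  -0.3 -51.8 -16.7] w 0.0288
shift,turn [array([-9.1, -1.3, 52.3]), array([-0.001, -0.017, -0.   ])] norm 53.11298575450078
```

>>> step_arm:
  deltas:
    - [0,-0.017,0,-9,-1.3,8,-1]
    - [0,0,0,0,0,12,-1]
    - [0,0,0,0,0,12,-1]
    - [0,0,0,0,0,12,-1]
    - [0,0,0,0,0,8,-1]
    - [0,0,0,0,0,0,-1]
    - [0,0,0,0,0,0,-1]

```text
time_s: 8.0
tcp_pos: [0.5286, -0.0709, 0.0523]
eef_rot: [-179.9, -0.6, 177.5]
contact_force: [-0.8, -0.2, -0.0]
gripper_width: 0.0287
```

```bash
python3 -c "
from plant import r
from h import *
go(r,[.532,-.071,.03],176.7)
cv2.imwrite('pics/w5.png',r.capture('wrist')[:,:,::-1])
cv2.imwrite('pics/s5.png',cv2.resize(r.capture('scene')[170:320,150:350,::-1],None,fx=4,fy=4))"
```

```text
tcp [ 0.5286 -0.0709  0.0523] rot [-179.86   -0.57  177.52] j [ 13.4  18.1 -29.1  -0.  -43.4 -15.9] w 0.0287
shift,turn [array([-3.7,  0.1, 22.2]), array([-0.002, -0.01 ,  0.014])] norm 22.543793585169393
```

View pics/s5.png

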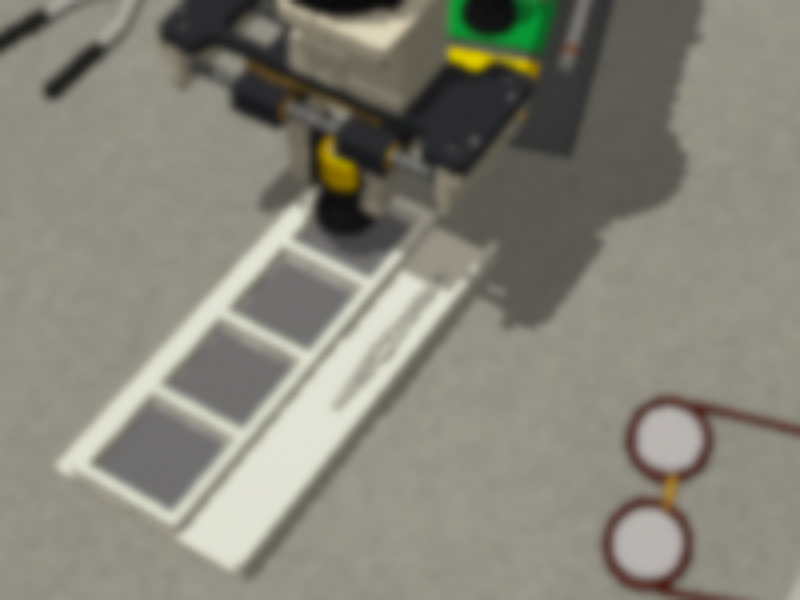

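View pics/w5.png

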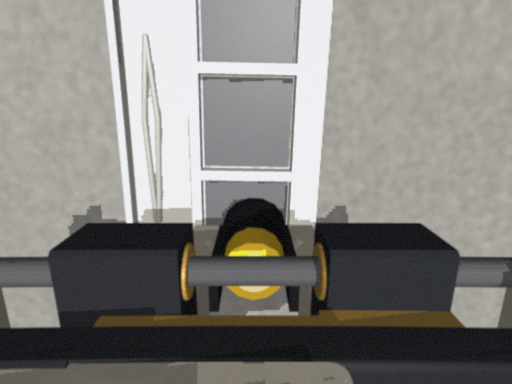

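>>> step_arm:
  deltas:
    - [0,-0.01,0.01,-3.7,0,4,-1]
    - [0,0,0,0,0,4,-1]
    - [0,0,0,0,0,3,-1]
    - [0,0,0,0,0,0,-1]
    - [0,0,0,0,0,0,-1]

```text
time_s: 8.6
tcp_pos: [0.5339, -0.0709, 0.0422]
eef_rot: [-179.9, 0.3, 176.9]
contact_force: [-0.2, -0.1, -0.7]
gripper_width: 0.0288
```

```bash
python3 -c "
from plant import r
from h import *
go(r,[.532,-.071,.03],176.7);print(r.get_state()['contact_force'])"
```

```text
tcp [ 0.5339 -0.0709  0.0422] rot [-179.92    0.28  176.9 ] j [ 13.4  18.9 -29.8   0.2 -41.  -16.7] w 0.0288
shift,turn [array([ 1.9, -0.2, 12.2]), array([-0.001,  0.005,  0.003])] norm 12.328000782358343
[-0.15176292 -0.07956526 -0.68448037]
```

>>> step_arm:
  deltas:
    - [0,0.005,0,1.5,0,2,-1]
    - [0,0,0,0,0,2,-1]
    - [0,0,0,0,0,2,-1]
    - [0,0,0,0,0,0,-1]
    - [0,0,0,0,0,0,-1]

```text
time_s: 9.1
tcp_pos: [0.5324, -0.0708, 0.0358]
eef_rot: [-179.9, -0.0, 176.9]
contact_force: [0.4, 0.1, -0.2]
gripper_width: 0.0287
```

>>> step_arm:
  deltas:
    - [0,0,0,0,0,1,-1]
    - [0,0,0,0,0,1,-1]

```text
time_s: 9.3
tcp_pos: [0.5325, -0.0708, 0.0338]
eef_rot: [-179.9, -0.0, 176.9]
contact_force: [0.4, -0.5, -0.4]
gripper_width: 0.0284
```

>>> step_arm:
  deltas:
    - [0,0,0,0,0,1,-1]
    - [0,0,0,0,0,0,-1]

```text
time_s: 9.5
tcp_pos: [0.5325, -0.0708, 0.0327]
eef_rot: [-179.9, -0.0, 176.9]
contact_force: [-0.2, -0.1, -0.5]
gripper_width: 0.0284
```

>>> step_arm:
  deltas:
    - [0,0,0,0,0,1,-1]
    - [0,0,0,0,0,0,-1]

```text
time_s: 9.7
tcp_pos: [0.5324, -0.0708, 0.0316]
eef_rot: [-179.9, -0.0, 176.9]
contact_force: [1.1, 0.0, -0.8]
gripper_width: 0.0287
```

>>> step_arm:
  deltas:
    - [0,0,0,0,0,1,-1]
    - [0,0,0,0,0,0,-1]

```text
time_s: 9.9
tcp_pos: [0.5324, -0.0708, 0.0305]
eef_rot: [-179.9, -0.0, 176.9]
contact_force: [-0.3, -0.3, -0.4]
gripper_width: 0.0281
```

>>> step_arm:
  deltas:
    - [0,0,0,0,0,1,-1]
    - [0,0,0,0,0,0,-1]

```text
time_s: 10.1
tcp_pos: [0.5325, -0.0708, 0.0294]
eef_rot: [-179.9, -0.0, 176.9]
contact_force: [0.6, -0.4, -0.1]
gripper_width: 0.0285
```

>>> step_arm:
  deltas:
    - [0,0,0,0,0,1,-1]
    - [0,0,0,0,0,0,-1]

```text
time_s: 10.3
tcp_pos: [0.5328, -0.0709, 0.0295]
eef_rot: [-179.9, 0.0, 176.9]
contact_force: [0.2, -0.2, -0.3]
gripper_width: 0.0287
```

>>> step_arm:
  deltas:
    - [0,0,0,0,0,1,-1]
    - [0,0,0,0,0,0,-1]

```text
time_s: 10.5
tcp_pos: [0.5331, -0.0711, 0.0294]
eef_rot: [-179.9, 0.1, 177.0]
contact_force: [0.0, -0.1, -1.2]
gripper_width: 0.0285
```

>>> step_arm:
  deltas:
    - [0,0,0,0,0,0,-0.2]
    - [0,0,0,0,0,0,0]
    - [0,0,0,0,0,0,0.4]
    - [0,0,0,0,0,0,0.4]
    - [0,0,0,0,0,0,0.4]
    - [0,0,0,0,0,0,0.4]

```text
time_s: 11.1
tcp_pos: [0.533, -0.071, 0.0288]
eef_rot: [-179.9, 0.0, 177.0]
contact_force: [0.2, 0.2, 0.0]
gripper_width: 0.0609
```

```bash
python3 -c "
from plant import r
from h import *
go(r,[.5331,-.0711,.12],176.7)
cv2.imwrite('pics/w6.png',r.capture('wrist')[:,:,::-1])
cv2.imwrite('pics/s6.png',cv2.resize(r.capture('scene')[170:320,150:350,::-1],None,fx=4,fy=4))"
```

```text
tcp [ 0.533  -0.071   0.0288] rot [-1.7989e+02  5.0000e-02  1.7696e+02] j [ 13.4  20.1 -30.4   0.2 -39.5 -16.6] w 0.0609
shift,turn [array([ -0.2,  -0.2, -91.2]), array([-0.002,  0.001,  0.004])] norm 91.21883026279178
```

View pics/s6.png

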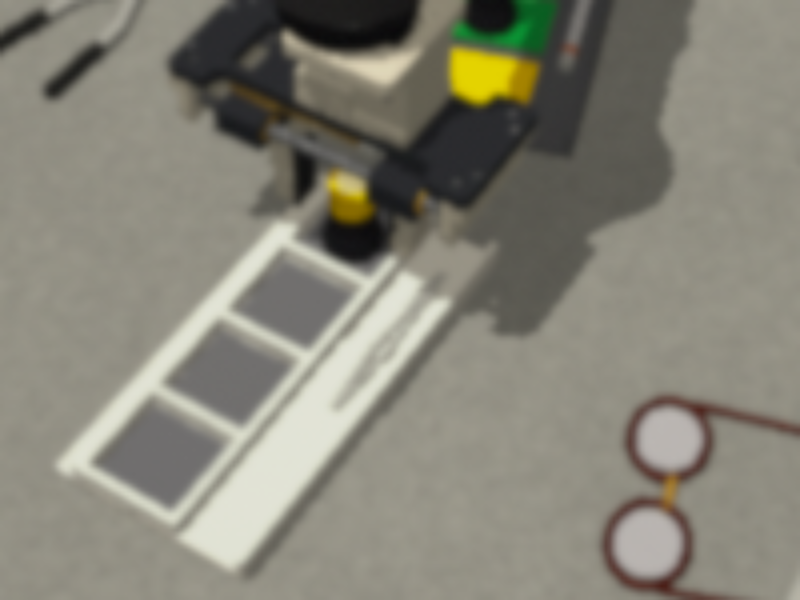

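>>> step_arm:
  deltas:
    - [0,0,0,0,0,-8,0.4]
    - [0,0,0,0,0,-18,0.4]
    - [0,0,0,0,0,-25,0.4]
    - [0,0,0,0,0,-25,0.6]
    - [0,0,0,0,0,-15,1]
    - [0,0,0,0,0,0,1]

```text
time_s: 11.8
tcp_pos: [0.5326, -0.0711, 0.1254]
eef_rot: [-179.8, 0.0, 177.0]
contact_force: [0.1, -0.1, -0.0]
gripper_width: 0.0798
```

```bash
python3 -c "
from plant import r
from h import *
go(r,[.5155,.1365,.13],194.6)"
```

```text
tcp [ 0.5326 -0.0711  0.1254] rot [-1.7985e+02  1.0000e-02  1.7697e+02] j [ 13.4  12.8 -24.7   0.2 -52.5 -16.6] w 0.0798
shift,turn [array([ 28.1, 206.4,  -5.1]), array([-0.003, -0.   , -0.308])] norm 208.3782330650403
```

>>> step_arm:
  deltas:
    - [0,0,0,6,40,-2,1]
    - [0,0,0,6,40,-2,1]
    - [0,0,0,6,40,-2,1]
    - [0,0,0,5,40,-2,1]
    - [0,0,0,3,25,-2,1]
    - [0,0,-0.1,0,0,0,1]
    - [0,0,-0.1,0,0,0,1]
    - [0,0,-0.1,0,0,0,1]
    - [0,0,0,0,0,0,1]

```text
time_s: 12.7
tcp_pos: [0.514, 0.1218, 0.1335]
eef_rot: [-179.9, -0.1, -165.4]
contact_force: [0.7, 0.2, -0.2]
gripper_width: 0.0875
```

```bash
python3 -c "
from plant import r
from h import *
go(r,[.5155,.1365,.030],194.6)
W=r.camera_info('wrist')
cv2.imwrite('pics/w7.png',r.capture('wrist')[:,:,::-1])
print(proj(W,[[.515,.136,.063],[.5006,.196,.063]]))
"
```

```text
tcp [0.514  0.1218 0.1335] rot [-1.7987e+02 -1.1000e-01 -1.6537e+02] j [ 34.7  11.6 -25.1   0.1 -53.5 -20.1] w 0.0875
shift,turn [array([ -5.3,  14.1, 103.5]), array([-0.002, -0.002,  0.001])] norm 104.5509836254418
[[247.04028187 219.18039007]
 [245.95466086 290.90355774]]
```

View pics/w7.png

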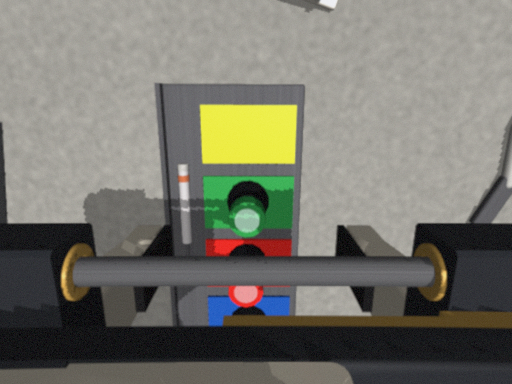

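Green's lens is at (247,220) and red's at (246,292), both within 1 px of prediction. Descending.

>>> step_arm:
  deltas:
    - [0,0,0,-5,14,8,1]
    - [0,0,0,0,0,15,1]
    - [0,0,0,0,0,15,1]
    - [0,0,0,0,0,10,1]
    - [0,0,0,0,0,0,1]

```text
time_s: 13.25
tcp_pos: [0.5155, 0.1382, 0.0823]
eef_rot: [-179.9, -0.1, -166.3]
contact_force: [-0.6, 0.6, -0.3]
gripper_width: 0.0872
```

```bash
python3 -c "
from plant import r
from h import *
go(r,[.515,.1363,.030],194.6)"
```

```text
tcp [0.5155 0.1382 0.0823] rot [-1.7988e+02 -1.1000e-01 -1.6634e+02] j [ 36.1  15.6 -27.8   0.1 -46.8 -22.5] w 0.0872
shift,turn [array([ 0.8, -1.7, 52.3]), array([-0.002, -0.002, -0.016])] norm 52.38157746368208
```

>>> step_arm:
  deltas:
    - [0,0,-0.016,0.8,-1.7,10,1]
    - [0,0,0,0,0,15,1]
    - [0,0,0,0,0,13,1]
    - [0,0,0,0,0,9,1]
    - [0,0,0,0,0,0,1]
    - [0,0,0,0,0,0,1]

```text
time_s: 13.85
tcp_pos: [0.5162, 0.1366, 0.0336]
eef_rot: [-179.9, 0.0, -165.4]
contact_force: [0.0, 0.0, 0.8]
gripper_width: 0.0875
```

```bash
python3 -c "
from plant import r
from h import *
go(r,[.515,.1363,.032],194.6)"
```

```text
tcp [0.5162 0.1366 0.0336] rot [-1.7990e+02  2.0000e-02 -1.6537e+02] j [ 35.9  19.4 -30.6   0.1 -40.1 -21.4] w 0.0875
shift,turn [array([ 1.3, -0. ,  1.6]), array([-0.002,  0.   ,  0.001])] norm 2.0419675549066456
```

>>> step_arm:
  deltas:
    - [0,0,0,1.3,0,1.6,0.5]
    - [0,0,0,0,0,0,0]
    - [0,0,0,0,0,0,-1]
    - [0,0,0,0,0,0,-1]
    - [0,0,0,0,0,0,-1]
    - [0,0,0,0,0,0,-1]
    - [0,0,0,0,0,0,-1]
    - [0,0,0,0,0,0,-1]
    - [0,0,0,0,0,0,-1]
    - [0,0,0,0,0,0,-1]

```text
time_s: 14.85
tcp_pos: [0.5161, 0.1371, 0.0342]
eef_rot: [-180.0, 0.2, -165.4]
contact_force: [0.5, -0.8, 0.1]
gripper_width: 0.0288
```

>>> step_arm:
  deltas:
    - [0,0,0,0,0,-5,-1]
    - [0,0,0,0,0,-15,-1]
    - [0,0,0,0,0,-25,-1]
    - [0,0,0,0,0,-25,-1]
    - [0,0,0,0,0,-15,-1]
    - [0,0,0,0,0,0,-1]

```text
time_s: 15.45
tcp_pos: [0.515, 0.1364, 0.1226]
eef_rot: [-179.9, 0.1, -165.4]
contact_force: [0.1, 1.1, -1.4]
gripper_width: 0.0283
```

```bash
python3 -c "
from plant import r
from h import *
go(r,[.529,-.133,.12],176.7)
cv2.imwrite('pics/w8.png',r.capture('wrist')[:,:,::-1])
cv2.imwrite('pics/t8.png',r.capture('top')[:,:,::-1])"
```

```text
tcp [0.515  0.1364 0.1226] rot [-1.7992e+02  8.0000e-02 -1.6536e+02] j [ 36.   12.6 -25.5   0.1 -51.9 -21.5] w 0.0283
shift,turn [array([  54.5, -264.2,    2.9]), array([-0.001,  0.002,  0.313])] norm 269.7469092541072
```

View pics/t8.png

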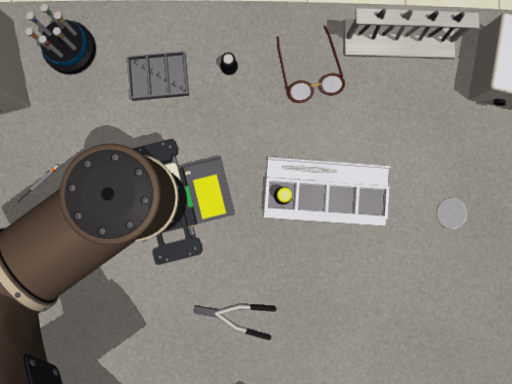

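View pics/w8.png

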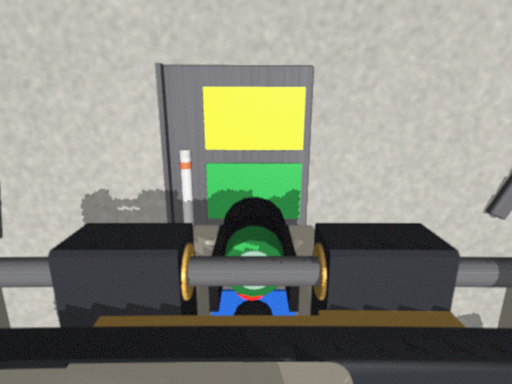

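>>> step_arm:
  deltas:
    - [0,0,0,7,-38,-2,-1]
    - [0,0,0,8,-40,-2,-1]
    - [0,0,0,8,-40,-2,-1]
    - [0,0,0,8,-40,-2,-1]
    - [0,0,0,8,-40,-2,-1]
    - [0,0,0,8,-40,-1,-1]
    - [0,0,0,5,-24,0,-1]
    - [0,0,0.15,0,0,0,-1]
    - [0,0,0.15,0,0,0,-1]
    - [0,0,0,0,0,0,-1]

```text
time_s: 16.55
tcp_pos: [0.5231, -0.1417, 0.1193]
eef_rot: [-179.7, -1.2, 177.2]
contact_force: [-0.5, 0.5, -0.6]
gripper_width: 0.0283
```

```bash
python3 -c "
from plant import r
from h import *
go(r,[.529,-.133,.06],176.7)"
```

```text
tcp [ 0.5231 -0.1417  0.1193] rot [-179.69   -1.17  177.23] j [  5.7  14.3 -23.6   0.2 -53.3  -8.5] w 0.0283
shift,turn [array([-6.6,  9.3, 59.1]), array([-0.005, -0.02 ,  0.009])] norm 60.23848463959566
```

>>> step_arm:
  deltas:
    - [-0.005,-0.02,0.009,-6.6,9,8,-1]
    - [0,0,0,0,0,12,-1]
    - [0,0,0,0,0,15,-1]
    - [0,0,0,0,0,15,-1]
    - [0,0,0,0,0,8,-1]
    - [0,0,0,0,0,0,-1]
    - [0,0,0,0,0,0,-1]

```text
time_s: 17.25
tcp_pos: [0.5265, -0.1325, 0.0534]
eef_rot: [-179.9, -0.6, 178.1]
contact_force: [0.3, 0.4, 0.2]
gripper_width: 0.0287
```

```bash
python3 -c "
from plant import r
from h import *
go(r,[.529,-.133,.036],176.7)
cv2.imwrite('pics/w9.png',r.capture('wrist')[:,:,::-1])"
```

```text
tcp [ 0.5265 -0.1325  0.0534] rot [-179.91   -0.56  178.06] j [  6.6  18.7 -27.9   0.  -43.9  -8.5] w 0.0287
shift,turn [array([-2.7, -0.3, 17.4]), array([-0.002, -0.01 ,  0.024])] norm 17.58882873947123
```

View pics/w9.png

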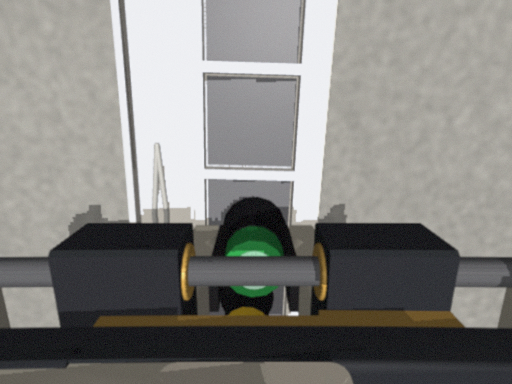

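>>> step_arm:
  deltas:
    - [0,-0.01,0.024,-2.5,-0.3,5,-1]
    - [0,0,0,0,0,5,-1]
    - [0,0,0,0,0,4,-1]
    - [0,0,0,0,0,0,-1]
    - [0,0,0,0,0,0,-1]

```text
time_s: 17.8
tcp_pos: [0.5303, -0.133, 0.0399]
eef_rot: [-179.9, 0.3, 176.6]
contact_force: [0.4, -0.4, -1.1]
gripper_width: 0.0287
```

```bash
python3 -c "
from plant import r
from h import *
go(r,[.529,-.133,.032],176.7)"
```

```text
tcp [ 0.5303 -0.133   0.0399] rot [-179.93    0.26  176.61] j [  6.5  19.7 -28.9   0.2 -41.2 -10.1] w 0.0287
shift,turn [array([ 1.3, -0.1,  7.9]), array([-0.001,  0.004, -0.002])] norm 8.022193365805087
```

>>> step_arm:
  deltas:
    - [0,0.004,0,1.2,0,2,-1]
    - [0,0,0,0,0,2,-1]
    - [0,0,0,0,0,1,-1]
    - [0,0,0,0,0,0,-1]

```text
time_s: 18.2
tcp_pos: [0.5292, -0.1329, 0.0349]
eef_rot: [-179.9, 0.0, 176.6]
contact_force: [-0.1, 1.3, -0.8]
gripper_width: 0.0283
```

>>> step_arm:
  deltas:
    - [0,0,0,0,0,1,-1]
    - [0,0,0,0,0,1,-1]
    - [0,0,0,0,0,0,-1]

```text
time_s: 18.5
tcp_pos: [0.5293, -0.1329, 0.0328]
eef_rot: [-179.9, 0.1, 176.6]
contact_force: [-0.7, -0.6, -1.3]
gripper_width: 0.0284
```

>>> step_arm:
  deltas:
    - [0,0,0,0,0,1,-1]

```text
time_s: 18.6
tcp_pos: [0.5294, -0.1329, 0.0318]
eef_rot: [-179.9, 0.1, 176.6]
contact_force: [-0.2, 0.2, -0.5]
gripper_width: 0.0284
```

>>> step_arm:
  deltas:
    - [0,0,0,0,0,1,-1]

```text
time_s: 18.7
tcp_pos: [0.5295, -0.133, 0.0311]
eef_rot: [-179.9, 0.1, 176.6]
contact_force: [-4.6, 2.0, 14.1]
gripper_width: 0.0287
```

Contact came at z 0.0311 with 14 N, as predicted. Release.

>>> step_arm:
  deltas:
    - [0,0,0,0,0,0,-1]
    - [0,0,0,0,0,0,-0.2]
    - [0,0,0,0,0,0,0]
    - [0,0,0,0,0,0,0.4]
    - [0,0,0,0,0,0,0.4]
    - [0,0,0,0,0,0,0.4]
    - [0,0,0,0,0,0,0.4]

```text
time_s: 19.4
tcp_pos: [0.5297, -0.1329, 0.0312]
eef_rot: [-179.9, 0.1, 176.6]
contact_force: [0.7, -0.0, 0.0]
gripper_width: 0.0609
```

>>> step_arm:
  deltas:
    - [0,0,0,0,0,-8,0.4]
    - [0,0,0,0,0,-18,0.4]
    - [0,0,0,0,0,-25,0.4]
    - [0,0,0,0,0,-25,0.6]
    - [0,0,0,0,0,-15,1]
    - [0,0,0,0,0,0,1]

```text
time_s: 20.0
tcp_pos: [0.5292, -0.1331, 0.1276]
eef_rot: [-179.9, 0.0, 176.7]
contact_force: [-0.0, -0.3, 0.2]
gripper_width: 0.0799
```

```bash
python3 -c "
from plant import r
from h import *
go(r,[.5007,.1965,.13],194.6)
cv2.imwrite('pics/s9.png',cv2.resize(r.capture('scene')[170:320,150:350,::-1],None,fx=4,fy=4))"
```

```text
tcp [ 0.5292 -0.1331  0.1276] rot [-1.7989e+02  4.0000e-02  1.7665e+02] j [  6.5  13.4 -23.5   0.1 -53.  -10. ] w 0.0799
shift,turn [array([ 47.7, 327.3,  -3. ]), array([-0.002,  0.   , -0.313])] norm 330.8109232135373
```

View pics/s9.png

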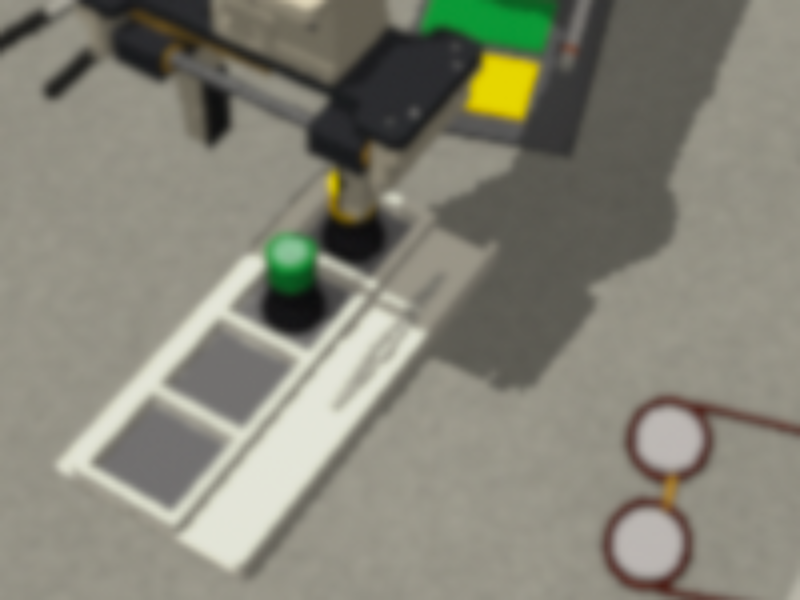

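Yellow and green both stand upright in pockets 1 and 2. Now red.

>>> step_arm:
  deltas:
    - [0,0,0,6,40,-2,1]
    - [0,0,0,6,42,-2,1]
    - [0,0,0,6,42,-2,1]
    - [0,0,0,6,42,-2,1]
    - [0,0,0,6,42,-2,1]
    - [0,0,0,6,42,-2,1]
    - [0,0,0,6,40,-2,1]
    - [0,0,0,4,25,-1,1]
    - [0,0,-0.15,0,0,0,1]
    - [0,0,-0.15,0,0,0,1]

```text
time_s: 21.05
tcp_pos: [0.496, 0.1947, 0.1336]
eef_rot: [-179.8, -0.7, -166.3]
contact_force: [-0.3, -0.4, -0.2]
gripper_width: 0.0876
```

>>> step_arm:
  deltas:
    - [0,0,0,0,0,0,1]

```text
time_s: 21.15
tcp_pos: [0.4954, 0.1949, 0.1326]
eef_rot: [-179.8, -0.7, -166.1]
contact_force: [0.1, 0.3, 0.6]
gripper_width: 0.0876
```

```bash
python3 -c "
from plant import r
from h import *
go(r,[.5007,.1965,.032],194.6)
W=r.camera_info('wrist')
cv2.imwrite('pics/w10.png',r.capture('wrist')[:,:,::-1])
print(proj(W,[[.5007,.1965,.063],[.4824,.260,.063]]))"
```

```text
tcp [0.4954 0.1949 0.1326] rot [-179.77   -0.75 -166.14] j [ 42.5  12.4 -24.   -0.2 -54.4 -28.5] w 0.0876
shift,turn [array([ -6.9,   0.7, 100.5]), array([-0.004, -0.013, -0.013])] norm 100.78306435285921
[[244.48377905 203.22181792]
 [248.32490184 282.03505281]]
```

View pics/w10.png

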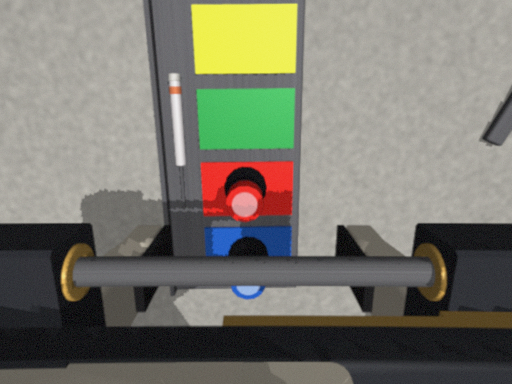

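>>> step_arm:
  deltas:
    - [-0.004,-0.013,-0.013,-6.5,1,8,1]
    - [0,0,0,0,0,15,1]
    - [0,0,0,0,0,15,1]
    - [0,0,0,0,0,10,1]
    - [0,0,0,0,0,0,1]

```text
time_s: 21.7
tcp_pos: [0.5009, 0.195, 0.0815]
eef_rot: [-180.0, -0.1, -167.0]
contact_force: [0.2, 0.1, 0.6]
gripper_width: 0.0877
```

```bash
python3 -c "
from plant import r
from h import *
go(r,[.5007,.197,.032],194.6)"
```

```text
tcp [0.5009 0.195  0.0815] rot [-1.7997e+02 -1.0000e-01 -1.6703e+02] j [ 42.2  15.9 -27.3  -0.  -46.8 -29.2] w 0.0877
shift,turn [array([-0.3,  2. , 49.5]), array([-0.001, -0.002, -0.028])] norm 49.50143930414615
```

>>> step_arm:
  deltas:
    - [0,0,-0.028,0,2,10,1]
    - [0,0,0,0,0,15,1]
    - [0,0,0,0,0,12,1]
    - [0,0,0,0,0,7,1]
    - [0,0,0,0,0,0,1]
    - [0,0,0,0,0,0,1]

```text
time_s: 22.3
tcp_pos: [0.5014, 0.1974, 0.0358]
eef_rot: [-180.0, 0.0, -165.4]
contact_force: [0.5, -0.4, 0.4]
gripper_width: 0.0877
```

```bash
python3 -c "
from plant import r
from h import *
go(r,[.5007,.197,.032],194.6)"
```

```text
tcp [0.5014 0.1974 0.0358] rot [-179.99    0.   -165.38] j [ 42.3  19.6 -29.8   0.  -40.6 -27.7] w 0.0877
shift,turn [array([ 0.8, -0.2,  3.8]), array([-0.,  0.,  0.])] norm 3.9300429415930287
```

>>> step_arm:
  deltas:
    - [0,0,0,0.8,0,3.5,0.5]
    - [0,0,0,0,0,0,0]
    - [0,0,0,0,0,0,-1]
    - [0,0,0,0,0,0,-1]
    - [0,0,0,0,0,0,-1]
    - [0,0,0,0,0,0,-1]
    - [0,0,0,0,0,0,-1]
    - [0,0,0,0,0,0,-1]
    - [0,0,0,0,0,0,-1]
    - [0,0,0,0,0,0,-1]

```text
time_s: 23.3
tcp_pos: [0.5016, 0.198, 0.034]
eef_rot: [179.9, 0.2, -165.4]
contact_force: [0.2, -0.7, 0.3]
gripper_width: 0.0283
```

>>> step_arm:
  deltas:
    - [0,0,0,0,0,-5,-1]
    - [0,0,0,0,0,-15,-1]
    - [0,0,0,0,0,-25,-1]
    - [0,0,0,0,0,-25,-1]
    - [0,0,0,0,0,-20,-1]
    - [0,0,0,0,0,0,-1]

```text
time_s: 23.9
tcp_pos: [0.5005, 0.1971, 0.1275]
eef_rot: [-180.0, 0.0, -165.4]
contact_force: [0.7, 0.1, -0.5]
gripper_width: 0.0284
```

```bash
python3 -c "
from plant import r
from h import *
go(r,[.525,-.195,.125],176.7)
cv2.imwrite('pics/w11.png',r.capture('wrist')[:,:,::-1])"
```

```text
tcp [0.5005 0.1971 0.1275] rot [-1.7998e+02  1.0000e-02 -1.6537e+02] j [ 42.4  12.8 -24.4   0.  -52.8 -27.8] w 0.0284
shift,turn [array([  75.3, -385.5,    2.6]), array([-0.   ,  0.   ,  0.313])] norm 392.82886497611725
```

View pics/w11.png

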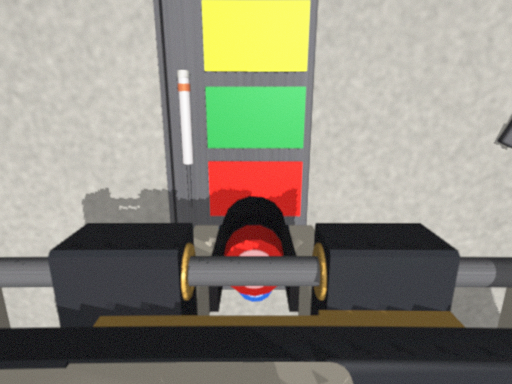

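>>> step_arm:
  deltas:
    - [0,0,0,8,-40,-2,-1]
    - [0,0,0,8,-42,-2,-1]
    - [0,0,0,8,-42,-2,-1]
    - [0,0,0,8,-42,-2,-1]
    - [0,0,0,8,-42,-2,-1]
    - [0,0,0,8,-42,-2,-1]
    - [0,0,0,8,-42,-2,-1]
    - [0,0,0,8,-42,-2,-1]
    - [0,0,0,6,-30,-1,-1]
    - [0,0,0,2,-8,0,-1]

```text
time_s: 24.95
tcp_pos: [0.5194, -0.1939, 0.1348]
eef_rot: [179.9, -0.8, -165.1]
contact_force: [-0.5, 1.0, -1.1]
gripper_width: 0.0284
```

>>> step_arm:
  deltas:
    - [0,0,0.15,0,0,0,-1]
    - [0,0,0.15,0,0,0,-1]
    - [0,0,0,0,0,0,-1]

```text
time_s: 25.25
tcp_pos: [0.5169, -0.1955, 0.1311]
eef_rot: [-179.9, -1.1, 177.2]
contact_force: [0.2, -0.3, -1.1]
gripper_width: 0.0288
```

```bash
python3 -c "
from plant import r
from h import *
go(r,[.525,-.195,.05],176.7)"
```

```text
tcp [ 0.5169 -0.1955  0.1311] rot [-179.93   -1.13  177.25] j [ -0.4  14.5 -21.5   0.  -55.2  -2.4] w 0.0288
shift,turn [array([-9.7,  1. , 80.9]), array([-0.001, -0.02 ,  0.01 ])] norm 81.52644684136818
```

>>> step_arm:
  deltas:
    - [0,-0.02,0.01,-9,1,8,-1]
    - [0,0,0,0,0,15,-1]
    - [0,0,0,0,0,20,-1]
    - [0,0,0,0,0,20,-1]
    - [0,0,0,0,0,10,-1]
    - [0,0,0,0,0,3,-1]
    - [0,0,0,0,0,0,-1]

```text
time_s: 25.95
tcp_pos: [0.5249, -0.1919, 0.0501]
eef_rot: [-180.0, -0.1, 178.4]
contact_force: [1.2, -0.3, -0.7]
gripper_width: 0.0287
```

```bash
python3 -c "
from plant import r
from h import *
go(r,[.525,-.195,.036],176.7)
cv2.imwrite('pics/w12.png',r.capture('wrist')[:,:,::-1])"
```

```text
tcp [ 0.5249 -0.1919  0.0501] rot [-1.7996e+02 -1.3000e-01  1.7836e+02] j [  0.   20.  -26.4   0.1 -43.7  -1.7] w 0.0287
shift,turn [array([-0.2, -3.1, 14.1]), array([-0.001, -0.002,  0.029])] norm 14.464130401826553
```

View pics/w12.png

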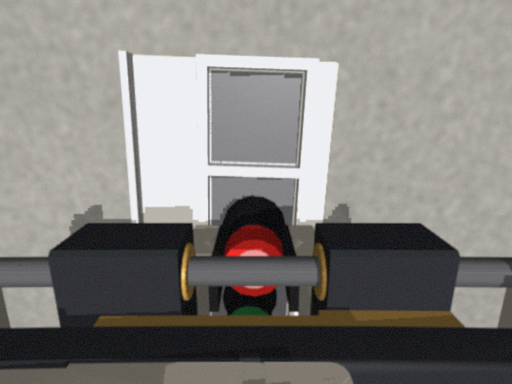

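>>> step_arm:
  deltas:
    - [0,0,0.029,0,-3,4,-1]
    - [0,0,0,0,0,4,-1]
    - [0,0,0,0,0,3,-1]
    - [0,0,0,0,0,0,-1]
    - [0,0,0,0,0,0,-1]

```text
time_s: 26.5
tcp_pos: [0.5268, -0.1954, 0.041]
eef_rot: [-179.9, 0.2, 176.6]
contact_force: [0.1, 0.2, -1.5]
gripper_width: 0.0284
```

```bash
python3 -c "
from plant import r
from h import *
go(r,[.525,-.195,.032],176.7)"
```

```text
tcp [ 0.5268 -0.1954  0.041 ] rot [-1.7995e+02  1.6000e-01  1.7661e+02] j [ -0.4  20.8 -26.7   0.1 -42.3  -3.1] w 0.0284
shift,turn [array([1.8, 0.3, 9. ]), array([-0.001,  0.003, -0.002])] norm 9.224694013258905
```

>>> step_arm:
  deltas:
    - [0,0.003,0,1.6,0,2,-1]
    - [0,0,0,0,0,2,-1]
    - [0,0,0,0,0,2,-1]
    - [0,0,0,0,0,1,-1]
    - [0,0,0,0,0,0,-1]

```text
time_s: 27.0
tcp_pos: [0.5252, -0.1953, 0.0337]
eef_rot: [-179.9, -0.0, 176.6]
contact_force: [-0.6, -0.5, -1.2]
gripper_width: 0.0286
```

>>> step_arm:
  deltas:
    - [0,0,0,0,0,1,-1]

```text
time_s: 27.1
tcp_pos: [0.5252, -0.1953, 0.0327]
eef_rot: [-179.9, 0.0, 176.6]
contact_force: [-0.2, 0.1, -1.1]
gripper_width: 0.0284
```

>>> step_arm:
  deltas:
    - [0,0,0,0,0,1,-1]

```text
time_s: 27.2
tcp_pos: [0.5253, -0.1953, 0.0316]
eef_rot: [-179.9, 0.0, 176.6]
contact_force: [1.0, 0.1, -0.7]
gripper_width: 0.0283
```

>>> step_arm:
  deltas:
    - [0,0,0,0,0,0.7,-1]

```text
time_s: 27.3
tcp_pos: [0.5253, -0.1954, 0.031]
eef_rot: [-179.9, 0.0, 176.6]
contact_force: [-3.2, 1.1, 8.3]
gripper_width: 0.0282
```

Contact (8 N). Release and raise.

>>> step_arm:
  deltas:
    - [0,0,0,0,0,0,-1]
    - [0,0,0,0,0,0,-0.2]
    - [0,0,0,0,0,0,0]
    - [0,0,0,0,0,0,0.4]
    - [0,0,0,0,0,0,0.4]
    - [0,0,0,0,0,0,0.4]
    - [0,0,0,0,0,0,0.4]

```text
time_s: 28.0
tcp_pos: [0.5257, -0.1954, 0.0312]
eef_rot: [-179.9, 0.1, 176.6]
contact_force: [0.8, 1.3, 0.7]
gripper_width: 0.0611
```

>>> step_arm:
  deltas:
    - [0,0,0,0,0,-8,0.4]
    - [0,0,0,0,0,-18,0.4]
    - [0,0,0,0,0,-25,0.4]
    - [0,0,0,0,0,-25,0.6]
    - [0,0,0,0,0,-15,1]
    - [0,0,0,0,0,0,1]

```text
time_s: 28.6
tcp_pos: [0.5253, -0.1955, 0.1277]
eef_rot: [-179.9, 0.0, 176.7]
contact_force: [-0.0, 0.2, 0.1]
gripper_width: 0.0797
```

```bash
python3 -c "
from plant import r
from h import *
go(r,[.4826,.2605,.13],194.6)
cv2.imwrite('pics/s12.png',cv2.resize(r.capture('scene')[170:320,150:350,::-1],None,fx=4,fy=4))"
```

```text
tcp [ 0.5253 -0.1955  0.1277] rot [-179.91    0.    176.66] j [ -0.3  14.7 -21.7   0.1 -53.6  -3.1] w 0.0797
shift,turn [array([ 69.2, 452.7,  -3. ]), array([-0.002, -0.   , -0.313])] norm 457.98953187883217
```

View pics/s12.png

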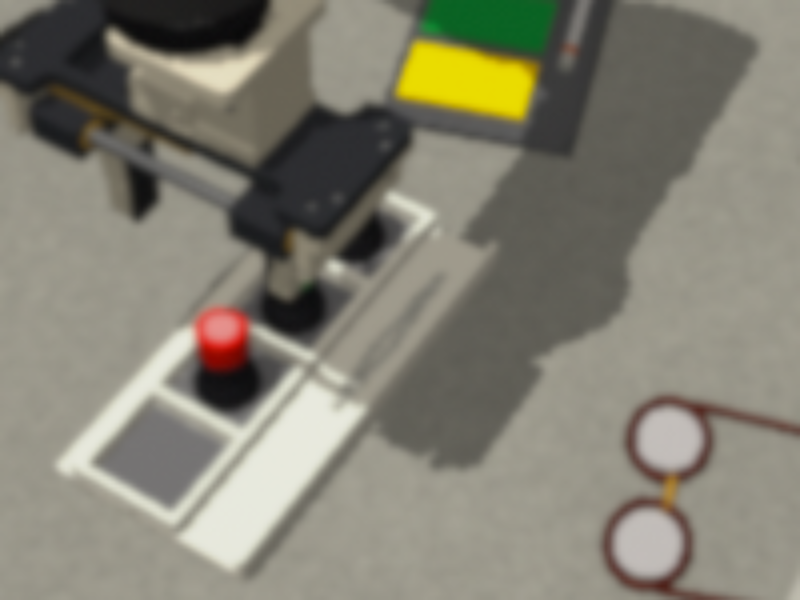

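>>> step_arm:
  deltas:
    - [0,0,0,6,40,-2,1]
    - [0,0,0,6,43,-2,1]
    - [0,0,0,7,43,-2,1]
    - [0,0,0,7,43,-2,1]
    - [0,0,0,7,43,-2,1]
    - [0,0,0,7,43,-2,1]
    - [0,0,0,7,43,-2,1]
    - [0,0,0,7,43,-2,1]
    - [0,0,0,7,43,-2,1]
    - [0,0,0,6,40,-1,1]

```text
time_s: 29.65
tcp_pos: [0.4775, 0.2415, 0.1381]
eef_rot: [-179.7, -0.6, 176.1]
contact_force: [0.9, 0.9, -0.5]
gripper_width: 0.0874
```

>>> step_arm:
  deltas:
    - [0,0,0,1,12,0,1]
    - [0,0,-0.15,0,0,0,1]
    - [0,0,-0.15,0,0,0,1]
    - [0,0,0,0,0,0,1]

```text
time_s: 30.05
tcp_pos: [0.4749, 0.2583, 0.1343]
eef_rot: [-179.7, -1.0, -166.2]
contact_force: [0.5, 0.2, -0.3]
gripper_width: 0.0877
```

```bash
python3 -c "
from plant import r
from h import *
go(r,[.4826,.2605,.032],194.6)
W=r.camera_info('wrist')
cv2.imwrite('pics/w13.png',r.capture('wrist')[:,:,::-1])
print(proj(W,[[.4826,.2605,.063]]))"
```

```text
tcp [0.4749 0.2583 0.1343] rot [-179.73   -0.96 -166.2 ] j [ 49.1  13.2 -22.6  -0.4 -55.1 -35. ] w 0.0877
shift,turn [array([ -9.7,   0.8, 102.1]), array([-0.005, -0.017, -0.014])] norm 102.59560226635388
[[240.9191953  202.61146687]]
```

View pics/w13.png

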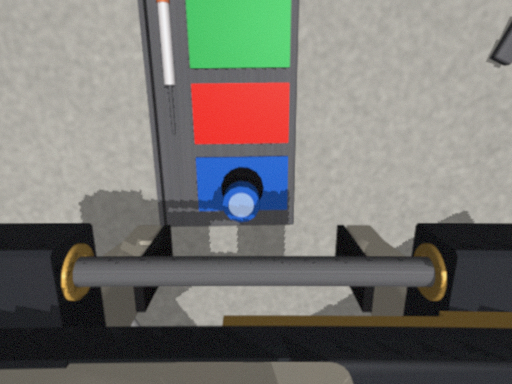

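Blue's lens is at (241,204), matching the prediction.

>>> step_arm:
  deltas:
    - [-0.005,-0.017,-0.014,-9,1,8,1]
    - [0,0,0,0,0,15,1]
    - [0,0,0,0,0,15,1]
    - [0,0,0,0,0,10,1]
    - [0,0,0,0,0,0,1]

```text
time_s: 30.6
tcp_pos: [0.4834, 0.2584, 0.0835]
eef_rot: [-180.0, -0.0, -167.1]
contact_force: [-0.0, -0.7, -0.1]
gripper_width: 0.0877
```

```bash
python3 -c "
from plant import r
from h import *
go(r,[.4826,.261,.032],194.6)"
```

```text
tcp [0.4834 0.2584 0.0835] rot [-1.7999e+02 -4.0000e-02 -1.6705e+02] j [ 48.6  16.6 -25.9  -0.  -47.5 -35.6] w 0.0877
shift,turn [array([ 0.2,  2.7, 51.5]), array([-0.   , -0.001, -0.029])] norm 51.58416188420278
```

>>> step_arm:
  deltas:
    - [0,0,-0.029,0.5,2.7,10,1]
    - [0,0,0,0,0,15,1]
    - [0,0,0,0,0,13,1]
    - [0,0,0,0,0,8,1]
    - [0,0,0,0,0,0,1]
    - [0,0,0,0,0,0,1]

```text
time_s: 31.2
tcp_pos: [0.4834, 0.2619, 0.0365]
eef_rot: [179.9, 0.1, -165.3]
contact_force: [0.3, 0.4, -0.4]
gripper_width: 0.0874
```

```bash
python3 -c "
from plant import r
from h import *
go(r,[.4826,.261,.032],194.6)"
```

```text
tcp [0.4834 0.2619 0.0365] rot [ 1.7994e+02  1.1000e-01 -1.6532e+02] j [ 48.9  20.3 -28.5   0.  -41.1 -34.2] w 0.0874
shift,turn [array([ 1. , -0.7,  4.5]), array([0.001, 0.002, 0.001])] norm 4.692748802453577
```

>>> step_arm:
  deltas:
    - [0,0,0,1,-0.7,4,0.5]
    - [0,0,0,0,0,0,0]
    - [0,0,0,0,0,0,-1]
    - [0,0,0,0,0,0,-1]
    - [0,0,0,0,0,0,-1]
    - [0,0,0,0,0,0,-1]
    - [0,0,0,0,0,0,-1]
    - [0,0,0,0,0,0,-1]
    - [0,0,0,0,0,0,-1]
    - [0,0,0,0,0,0,-1]

```text
time_s: 32.2
tcp_pos: [0.4835, 0.262, 0.0344]
eef_rot: [179.8, 0.3, -165.3]
contact_force: [-0.6, -0.1, 0.5]
gripper_width: 0.0286
```

>>> step_arm:
  deltas:
    - [0,0,0,0,0,-5,-1]
    - [0,0,0,0,0,-15,-1]
    - [0,0,0,0,0,-25,-1]
    - [0,0,0,0,0,-25,-1]
    - [0,0,0,0,0,-20,-1]
    - [0,0,0,0,0,0,-1]

```text
time_s: 32.8
tcp_pos: [0.4823, 0.2606, 0.1278]
eef_rot: [179.9, 0.1, -165.3]
contact_force: [1.0, 1.4, -0.8]
gripper_width: 0.0284
```

```bash
python3 -c "
from plant import r
from h import *
go(r,[.5213,-.2566,.125],176.7)
cv2.imwrite('pics/w14.png',r.capture('wrist')[:,:,::-1])"
```

```text
tcp [0.4823 0.2606 0.1278] rot [ 1.7995e+02  1.3000e-01 -1.6531e+02] j [ 48.9  13.6 -23.2   0.  -53.  -34.2] w 0.0284
shift,turn [array([  93.4, -510.2,    2.1]), array([0.001, 0.002, 0.314])] norm 518.6814129253012
```

View pics/w14.png

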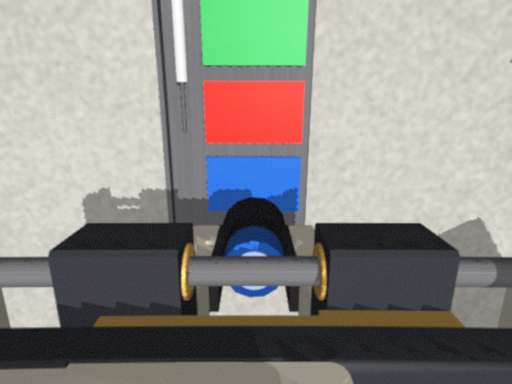

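>>> step_arm:
  deltas:
    - [0,0,0,8,-40,-2,-1]
    - [0,0,0,8,-42,-2,-1]
    - [0,0,0,8,-42,-2,-1]
    - [0,0,0,8,-42,-2,-1]
    - [0,0,0,8,-42,-2,-1]
    - [0,0,0,8,-42,-2,-1]
    - [0,0,0,8,-42,-2,-1]
    - [0,0,0,8,-42,-2,-1]
    - [0,0,0,8,-42,-2,-1]
    - [0,0,0,8,-42,-2,-1]

```text
time_s: 33.85
tcp_pos: [0.5057, -0.176, 0.1382]
eef_rot: [179.9, -0.6, -164.9]
contact_force: [1.3, 0.2, -0.3]
gripper_width: 0.0286
```

>>> step_arm:
  deltas:
    - [0,0,0,6,-42,-1,-1]
    - [0,0,0,4,-26,0,-1]
    - [0,0,0,0,-5,0,-1]
    - [0,0,0.15,0,0,0,-1]
    - [0,0,0.15,0,0,0,-1]
    - [0,0,0,0,0,0,-1]

```text
time_s: 34.45
tcp_pos: [0.5102, -0.2564, 0.1317]
eef_rot: [180.0, -1.3, 177.3]
contact_force: [-0.6, -0.4, -0.9]
gripper_width: 0.0284
```

```bash
python3 -c "
from plant import r
from h import *
go(r,[.5213,-.2566,.05],176.7)"
```

```text
tcp [ 0.5102 -0.2564  0.1317] rot [179.96  -1.28 177.28] j [ -7.   16.1 -19.1   0.1 -56.1   4.3] w 0.0284
shift,turn [array([-12.9,   0.2,  81.4]), array([ 0.001, -0.022,  0.01 ])] norm 82.4180668730836
```

>>> step_arm:
  deltas:
    - [0,-0.022,0.01,-12,0,8,-1]
    - [0,0,0,0,0,15,-1]
    - [0,0,0,0,0,20,-1]
    - [0,0,0,0,0,20,-1]
    - [0,0,0,0,0,10,-1]
    - [0,0,0,0,0,3,-1]
    - [0,0,0,0,0,0,-1]

```text
time_s: 35.15
tcp_pos: [0.5215, -0.2529, 0.0509]
eef_rot: [179.9, -0.1, 178.4]
contact_force: [0.2, -0.5, -0.2]
gripper_width: 0.0284
```

```bash
python3 -c "
from plant import r
from h import *
go(r,[.5213,-.2566,.036],176.7)
cv2.imwrite('pics/w15.png',r.capture('wrist')[:,:,::-1])"
```

```text
tcp [ 0.5215 -0.2529  0.0509] rot [ 1.7990e+02 -1.4000e-01  1.7842e+02] j [ -6.6  21.6 -23.6  -0.1 -45.    5.1] w 0.0284
shift,turn [array([ 0. , -3.8, 14.9]), array([ 0.002, -0.003,  0.03 ])] norm 15.334425959894903
```

View pics/w15.png

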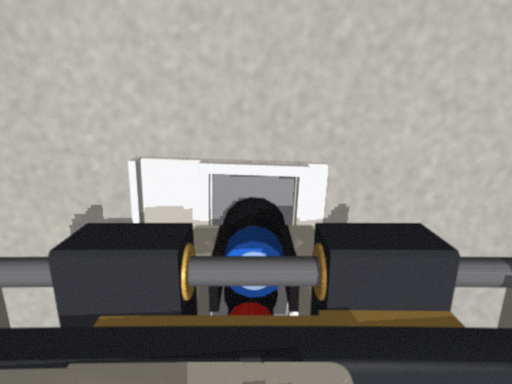

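>>> step_arm:
  deltas:
    - [0,0,0.03,0,-3.6,4,-1]
    - [0,0,0,0,0,4,-1]
    - [0,0,0,0,0,4,-1]
    - [0,0,0,0,0,0,-1]
    - [0,0,0,0,0,0,-1]

```text
time_s: 35.7
tcp_pos: [0.5232, -0.2573, 0.0408]
eef_rot: [179.9, 0.1, 176.6]
contact_force: [-0.6, 0.0, -0.9]
gripper_width: 0.0284
```

```bash
python3 -c "
from plant import r
from h import *
go(r,[.5213,-.2566,.034],176.7)"
```

```text
tcp [ 0.5232 -0.2573  0.0408] rot [1.7995e+02 1.4000e-01 1.7660e+02] j [ -7.   22.5 -23.9  -0.1 -43.5   3.7] w 0.0284
shift,turn [array([2. , 0.6, 6.8]), array([ 0.001,  0.002, -0.002])] norm 7.074268560405048
```

>>> step_arm:
  deltas:
    - [0,0.002,0,1.8,0.5,2,-1]
    - [0,0,0,0,0,2,-1]
    - [0,0,0,0,0,2,-1]
    - [0,0,0,0,0,0.7,-1]
    - [0,0,0,0,0,0,-1]

```text
time_s: 36.2
tcp_pos: [0.5214, -0.2567, 0.0338]
eef_rot: [180.0, 0.0, 176.6]
contact_force: [0.3, 0.5, -0.8]
gripper_width: 0.0288
```

>>> step_arm:
  deltas:
    - [0,0,0,0,0,1,-1]

```text
time_s: 36.3
tcp_pos: [0.5216, -0.2567, 0.0328]
eef_rot: [180.0, 0.0, 176.6]
contact_force: [0.2, 0.2, -0.5]
gripper_width: 0.0286
```

>>> step_arm:
  deltas:
    - [0,0,0,0,0,1,-1]

```text
time_s: 36.4
tcp_pos: [0.5215, -0.2567, 0.0317]
eef_rot: [180.0, 0.0, 176.6]
contact_force: [-0.3, 0.2, -0.8]
gripper_width: 0.0289
```

>>> step_arm:
  deltas:
    - [0,0,0,0,0,0.7,-1]

```text
time_s: 36.5
tcp_pos: [0.5216, -0.2567, 0.0314]
eef_rot: [180.0, 0.0, 176.6]
contact_force: [-2.9, 2.5, 9.4]
gripper_width: 0.0287
```

>>> step_arm:
  deltas:
    - [0,0,0,0,0,0,-1]
    - [0,0,0,0,0,0,-0.2]
    - [0,0,0,0,0,0,0]
    - [0,0,0,0,0,0,0.4]
    - [0,0,0,0,0,0,0.4]
    - [0,0,0,0,0,0,0.4]
    - [0,0,0,0,0,0,0.4]

```text
time_s: 37.2
tcp_pos: [0.522, -0.2569, 0.0316]
eef_rot: [180.0, 0.1, 176.6]
contact_force: [0.0, -1.4, 1.6]
gripper_width: 0.0608
```

>>> step_arm:
  deltas:
    - [0,0,0,0,0,-8,0.4]
    - [0,0,0,0,0,-18,0.4]
    - [0,0,0,0,0,-25,0.4]
    - [0,0,0,0,0,-25,0.6]
    - [0,0,0,0,0,-25,1]
    - [0,0,0,0,0,-20,1]

```text
time_s: 37.8
tcp_pos: [0.5196, -0.2566, 0.1562]
eef_rot: [179.9, -0.3, 176.6]
contact_force: [0.3, -0.5, -0.4]
gripper_width: 0.0802
```

>>> step_arm:
  deltas:
    - [0,0,0,0,-40,-5,1]
    - [0,0,0,0,-40,-5,1]
    - [0,0,0,0,-40,-5,1]
    - [0,0,0,0,-40,-5,1]
    - [0,0,0,0,-20,0,1]
    - [0,0,0,0,0,0,1]
    - [0,0,0,0,0,0,1]

```text
time_s: 38.5
tcp_pos: [0.5113, -0.4433, 0.1875]
eef_rot: [-179.8, 0.4, 176.8]
contact_force: [0.0, -0.3, -1.4]
gripper_width: 0.0879
```

```bash
python3 -c "
from plant import r
from h import *
go(r,[.5,-.4,.2],176.7)
t=r.capture('top')[:,:,::-1];s=r.capture('scene')[:,:,::-1]
cv2.imwrite('pics/t16.png',cv2.resize(t[145:255,85:400],None,fx=2.5,fy=2.5,interpolation=cv2.INTER_CUBIC))
cv2.imwrite('pics/s16.png',cv2.resize(s[110:320,150:350],None,fx=2.8,fy=2.8,interpolation=cv2.INTER_CUBIC))"
```

```text
tcp [ 0.5113 -0.4433  0.1875] rot [-179.83    0.4   176.85] j [-24.5  21.8  -2.6   0.  -65.1  21.3] w 0.0879
shift,turn [array([ 13.5,  42.6, -12.7]), array([-0.003,  0.007,  0.003])] norm 46.43453506300963
```

View pics/t16.png

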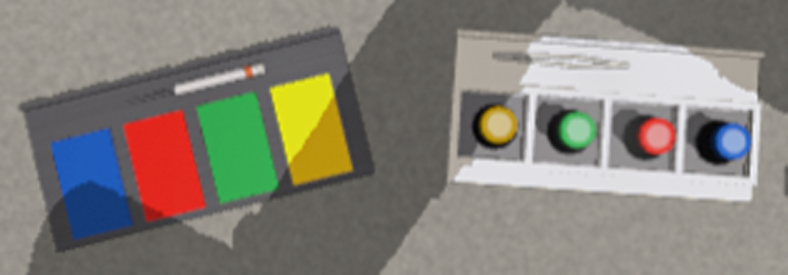

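View pics/s16.png

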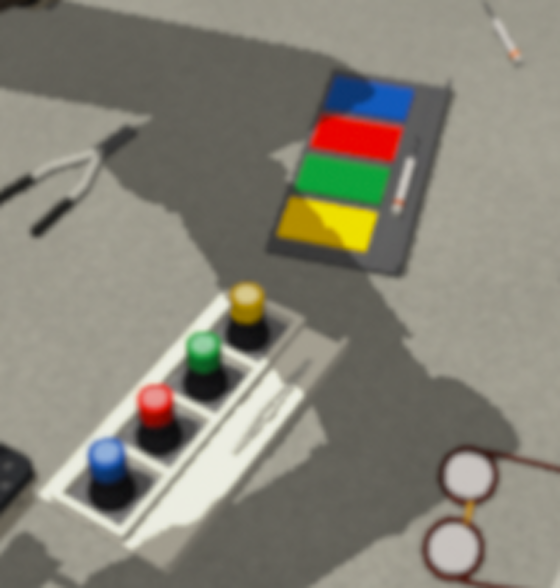

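All four stand in their pockets in the order yellow, green, red, blue. One numeric check of the tops before I hand in.

```bash
python3 - <<'E'
from plant import r
from h import *
s=r.get_state(); print(s['time_s'],s['tcp_pos'].round(3),s['gripper_width'].round(3),np.abs(s['qd']).max().round(2))
T=r.camera_info('top');S=r.camera_info('scene')
pk={'yellow':(.532,-.071),'green':(.529,-.133),'red':(.525,-.195),'blue':(.5213,-.2566)}
tp={'yellow':(498,125),'green':(577,130),'red':(657,136),'blue':(733,142)}
sp={'yellow':(247,292),'green':(204,342),'red':(155,397),'blue':(107,452)}
for k in pk:
    u=(np.array(tp[k])+.5)/2.5-.5+[85,145]; v=(np.array(sp[k])+.5)/2.8-.5+[150,110]
    a=plane(T,[u],.06)[0];b=plane(S,[v],.06)[0]
    print(k,"top-view off mm",((a[:2]-pk[k])*1000).round(1),"scene off",((b[:2]-pk[k])*1000).round(1))
E
```

```text
Traceback (most recent call last):
AttributeError: 'float' object has no attribute 'round'
```

```bash
python3 - <<'E'
from plant import r
from h import *
s=r.get_state(); print(s['time_s'],s['tcp_pos'],s['gripper_width'],np.abs(s['qd']).max())
T=r.camera_info('top');S=r.camera_info('scene')
pk={'yellow':(.532,-.071),'green':(.529,-.133),'red':(.525,-.195),'blue':(.5213,-.2566)}
tp={'yellow':(498,125),'green':(577,130),'red':(657,136),'blue':(733,142)}
sp={'yellow':(247,292),'green':(204,342),'red':(155,397),'blue':(107,452)}
for k in pk:
    u=(np.array(tp[k])+.5)/2.5-.5+[85,145]; v=(np.array(sp[k])+.5)/2.8-.5+[150,110]
    a=plane(T,[u],.06)[0];b=plane(S,[v],.06)[0]
    print(k,"top-view off mm",((a[:2]-pk[k])*1000).round(1),"scene off",((b[:2]-pk[k])*1000).round(1))
E
```

```text
38.6 [ 0.51150582 -0.44245648  0.18747541] 0.08753257164086327 0.6933867660418818
yellow top-view off mm [0.1 0.1] scene off [-0.4  2.6]
green top-view off mm [-0.2  0.3] scene off [-0.2  2. ]
red top-view off mm [-0.3 -0.8] scene off [-0.2 -0.8]
blue top-view off mm [-0.8  0.4] scene off [0.5 0.5]
```

The tops are within 3 mm of the pocket centres at upright height in both views, and the gripper is clear. Handing in.

```bash
python3 -c "
from plant import r
print(r.close_job(), r.get_state()['time_s'])"
```

```text
the job is handed in; nothing more can be done
the job is handed in; nothing more can be done
```

All four loupes are in the white rack in reverse order, and the job was handed in at about 38.6 s. From the left the row is now yellow, green, red, blue; the black row was blue, red, green, yellow.

- **Set-down:** each loupe was lowered in steps of about 1 mm. Green, red and blue showed contact at 8–14 N.
- **Yellow:** it gave no clear force reading. I judged contact from its descent stopping at the height expected from its grasp, then released it.
- **Last checks:** both fixed cameras show all four upright, one to a pocket. Their tops lie within 1 mm of the pocket centres from above and within 3 mm in the scene view. That 2–3 mm difference, seen on yellow and green, is about the calibration error. The gripper was open and clear of everything, about 0.19 m from the nearest loupe.

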